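# Set the bends and unload the bracket die

### The job

Swing the toggle clamp over onto the brackets in the die until it is fully down, leave it down for about two seconds to set the bends, then swing it fully back. Lift every formed bracket out of its cavity and put them all down in the tray, each resting on the tray's floor, not stacked, on end or leaning on the rim; then swing the clamp fully down again over the empty die. Leave the other things on the counter where they are.

Things in the scene. Friction and masses are not known exactly. Their poses are not given: they have to be found in the camera images.
- die: Fixed blackened steel forming die: block 130 (x) x 300 (y) x 40 mm high with four open cavities along y, centres at y = -112.5, -37.5, 37.5, 112.5 mm, x = 0, each 84 x 44 mm, 16 mm deep. Origin: centre of the block's underside; z up; at +x is the clamp's hinge block (110 mm wide, out to x = 109 mm, cheeks 90 mm high).
- clamp_hinge (a point): The clamp's hinge axis (parallel to the die's y axis), at x = 83, y = 0, z = 75 mm in the die's frame.
- clamp_handle (a point): Middle of the clamp's round steel T handle, 14 mm thick and 120 mm long along the die's y, at the free end of the arm, 183 mm from the hinge axis. The arm is 22 mm wide at the middle, so take the handle 35 mm to either side of this point. The handle does not turn on the arm.
- clamp (a joint): Toggle clamp: steel arm with a 270 mm cross bar of feet 83 mm from the hinge. 0 = fully down: level over the die towards -x, feet at the brackets' tops, handle axis 75 mm above the counter. 1.57 = upright, 1.9 = fully back at its stop. A weight block on the arm drives it from dead centre (about 1.1) to the nearer end, slowed by a damped hinge; it rests there with about 2 N at the handle.
- tray: Loose open plywood tray, 210 (x) x 270 (y) x 28 mm high, walls and floor 5 mm thick, 0.9 kg. Origin: centre of its underside, z up. It may be pushed along by a knock.
- coaster: Turquoise ceramic tile coaster 90 x 90 x 8 mm, fixed, bystander. Origin: centre of its underside.
- bracket0: Formed aluminium U bracket (2 to 4 present, one to a cavity): channel 80 (x) x 40 (y) x 36 mm (z), base and two long walls 4 mm thick, open at top and ends, about 90 g. Origin: centre of this outline. In its cavity: walls up, x along the die's x, underside 24 mm above the counter, top 20 mm standing out of the die. Grip across the 40 mm.
- bracket1: Formed aluminium U bracket (2 to 4 present, one to a cavity): channel 80 (x) x 40 (y) x 36 mm (z), base and two long walls 4 mm thick, open at top and ends, about 90 g. Origin: centre of this outline. In its cavity: walls up, x along the die's x, underside 24 mm above the counter, top 20 mm standing out of the die. Grip across the 40 mm.
- bracket2: Formed aluminium U bracket (2 to 4 present, one to a cavity): channel 80 (x) x 40 (y) x 36 mm (z), base and two long walls 4 mm thick, open at top and ends, about 90 g. Origin: centre of this outline. In its cavity: walls up, x along the die's x, underside 24 mm above the counter, top 20 mm standing out of the die. Grip across the 40 mm.
- bracket3: Formed aluminium U bracket (2 to 4 present, one to a cavity): channel 80 (x) x 40 (y) x 36 mm (z), base and two long walls 4 mm thick, open at top and ends, about 90 g. Origin: centre of this outline. In its cavity: walls up, x along the die's x, underside 24 mm above the counter, top 20 mm standing out of the die. Grip across the 40 mm.
- lnb: White plastic dish LNB standing on its 68 mm horn, 123 mm high. Bystander. Origin: centre of its underside.
- screw_tin: Blackened steel tin of chassis screws, 60 mm across, 40 mm high. Bystander. Origin: centre of its underside.
- tuner: Steel tuner can 70 x 50 x 24 mm on the coaster. Bystander. Origin: centre of its underside.
- spacer0: Rose-gold hex spacer, 32 mm across flats, 60 mm long, lying along x. Bystander. Origin: underside, middle.
- spacer1: Rose-gold hex spacer, 32 mm across flats, 75 mm long, lying along x. Bystander. Origin: underside, middle.
- spacer2: Rose-gold hex spacer, 32 mm across flats, 90 mm long, lying along x. Bystander. Origin: underside, middle.
- screwdriver: Screwdriver lying beyond the die and tray. Bystander.
Mind the look-alikes: they are no part of the job. Leave any blue or purple look-alike of the bracket1 alone.

How it is judged (in metres and radians):
On the way, in this order (a step that is already met when the one before it is completed fails the run):
1. the clamp is fully down on the brackets, all in their cavities, for a second (value of joint clamp below 0.06 rad and x of bracket0 in the frame of die between -0.012 and 0.012 m and z of bracket0 in the frame of die between 0.03 and 0.048 m and x of bracket1 in the frame of die between -0.012 and 0.012 m and z of bracket1 in the frame of die between 0.03 and 0.048 m and x of bracket2 in the frame of die between -0.012 and 0.012 m and z of bracket2 in the frame of die between 0.03 and 0.048 m and x of bracket3 in the frame of die between -0.012 and 0.012 m and z of bracket3 in the frame of die between 0.03 and 0.048 m), for 1 s.
2. the clamp is swung back (value of joint clamp above 1.6 rad), for 0.2 s.
3. every bracket lies in the tray (x of bracket0 in the frame of tray between -0.09 and 0.09 m and y of bracket0 in the frame of tray between -0.12 and 0.12 m and z of bracket0 in the frame of tray between 0.01 and 0.035 m and x of bracket1 in the frame of tray between -0.09 and 0.09 m and y of bracket1 in the frame of tray between -0.12 and 0.12 m and z of bracket1 in the frame of tray between 0.01 and 0.035 m and x of bracket2 in the frame of tray between -0.09 and 0.09 m and y of bracket2 in the frame of tray between -0.12 and 0.12 m and z of bracket2 in the frame of tray between 0.01 and 0.035 m and x of bracket3 in the frame of tray between -0.09 and 0.09 m and y of bracket3 in the frame of tray between -0.12 and 0.12 m and z of bracket3 in the frame of tray between 0.01 and 0.035 m and linear speed of each of bracket0, bracket1, bracket2, bracket3 below 0.03 m/s), for 0.2 s.
At the end, for the whole second after the job is handed in: Every bracket that is present lies at rest on the tray's floor (its centre within 90 mm in x and 120 mm in y of the tray's middle and 10 to 35 mm above the tray's underside, so not stacked or on end), the tray is level within 0.1 rad, and the clamp is fully down (below 0.06 rad) (all of step 3 and value of joint clamp below 0.06 rad and angle between tray's own z axis and vertical below 0.1 rad); the robot touches nothing.
It fails at once if the LNB, screw tin, tuner, a hex spacer or the screwdriver is moved by more than 30 mm (distance of any of lnb, screw_tin, tuner, spacer0, spacer1, spacer2, screwdriver from where it was at the start of the episode above 0.03 m).
Of bracket0, bracket1, bracket2, bracket3 only 2 to 4 are there at a start; the rules pass over those that are not, and their reading is None.
At some moment in a run one of tray may be knocked a few centimetres aside while the robot is not near it.
Once in a run the grip may slacken for a moment while it holds something.
It also fails if it takes over 210 s, if anything falls off the work surface, if the arm or the gripper's body presses on something with over 40 N, if the wrist force passes 120 N, or if a joint passes its speed limit or range.

### The arm

A 6-joint arm with a two-finger parallel gripper is mounted at the origin on the work surface. World frame = base frame: x ahead of the robot, y to its left, z up, the work surface at z = 0. Lengths are in mm, angles in rad, forces in N, time in s.
With the tool pointing down it reaches from about 350 to 775 mm from the base axis. Payload 7.3 kg.
Tool frame: the origin (TCP) lies between the finger pads; the fingertips stand 25 mm ahead of it and the grasp point (between the pads) lies 6 mm ahead of it; z points along the fingers, y is the direction in which the jaws open and shut (so a half turn about z gives the same grasp; the last joint's range is limited). The gripper opens to 92 mm and grips with 3 to 60 N. Pads are 19 mm wide; open, the fingers measure 130 mm over their backs; the gripper's body (75 mm by 190 mm) begins 47 mm behind the grasp point.
Start: joints at [1.128, 0.342, 1.524, -0, 1.275, -0.146], TCP at [153.526, 502.068, 251.741] pointing down, gripper open.
Joint ranges: [-2.53, 2.53], [-0.77, 2.02], [0.04, 2.7], [-1, 4.14], [0.28, 2.66], [-3.11, 3.11]. Speed limits (rad/s): [2.57, 2.57, 3.14, 3.14, 3.14, 3.14].

### API

Orientations are given as [roll, pitch, yaw] about the fixed x, y, z axes, in that order (R = Rz(yaw) Ry(pitch) Rx(roll)).
In Python, from plant import get_obs, capture, calibration, close_job gives the robot as it stands. The module is installed in compiled form; this text tells all that it offers.
- The arm moves only by the shell command python3 -m jog 'ROWS'. ROWS is JSON, one flat list of numbers, 5 for each row, row after row: the closure, from 0 (fully open) to 1 (shut), then the shift along the tool's x, y, z in mm, then the turn about the tool's z in degrees. In form: [fingers, tx, ty, tz, yaw, fingers, tx, ty, tz, yaw, ...]. A call has 1 to 5 rows; each row shifts and turns the pose as measured when the row begins, along the tool's axes as they then stand; what a row does not reach is not made up. A row lasts 1/10 s, in which the tool goes at most 50 mm and 8.59 degrees, less where a joint would pass 70% of its speed; a pose out of reach is approached as far as the arm can. A call is refused whole if a number of a shift passes 50 or a number of a turn 8.59, either way. A call with a gripper value outside its range is refused whole. The fingers move at their own pace and stop on an object; the grip force is fixed at half the most. Time passes only in rows, so rows that do not move let the fingers close. It gives the time, the measured TCP pose, the force and the opening at its end, in the units of the state.
- get_obs(): the state, without advancing time (a new reading comes with each control period).
- capture(name): name is "scene" or "top" or "wrist"; returns (picture, depth): 420x560x3 uint8, red, green, blue; 420x560 float32, mm along the optical axis (not along the pixel's ray), 0 where there is no reading.
- calibration(name): a dict with "fovy" (degrees; the focal length in pixels is half the picture's height over the tangent of half this angle, whatever the lens; pixels are square), "cx", "cy" (the principal point, pixels), "R" (3x3) and "t" (3): a world point X has camera coordinates R X + t. Camera axes: x right, y down, z forward; pixel columns grow to the right and rows downward; lengths in mm; the calibration is good to about 2 mm. A picture is of the moment at which its call begins: read the wrist's pose just before it. calibration takes no time and is no camera call; for the wrist camera it gives the pose at the moment of the call.
- close_job(): hands the job in, once; it reports no verdict.
The state is a dict: "time": time; "joint_positions": joint angles; "dq": joint speeds; "tau": joint torques, N m; "tool_pos": TCP position; "tcp_rot": TCP orientation; "contact_force": force on the tool from outside, world axes, zero at the start; "moment": the same for the moment, N m; "grip_width": finger opening in mm.
Only numpy, scipy, OpenCV 4.12 (cv2) and the standard library are available. Lean on these libraries where they do the work, as an engineer would, in place of code of your own. Each camera call takes 0.05 s, during which the arm holds its last target.

## Working session

There is one attempt and no reset: what is moved stays moved. The work goes in short steps, Python scripts to look and compute and a shell command to move; the robot and the scene stay as the last step left them, time stands still between calls to the robot, and variables do not carry over. Pictures are saved under pics/ and viewed, and the job is handed in when it is done.

```bash
mkdir -p pics; cat > h.py <<'E'
import numpy as np, cv2
from plant import get_obs, capture, calibration
def snap(n,f):
    c=calibration(n); p,d=capture(n); cv2.imwrite('pics/'+f+'.png',p[:,:,::-1]); np.savez('pics/'+f+'.npz',p=p,d=d,R=np.array(c['R']),t=np.array(c['t']),k=np.array([c['fovy'],c['cx'],c['cy']]))
    return p,d,c
def load(f):
    z=np.load('pics/'+f+'.npz'); k=z['k']; return z['p'],z['d'],dict(fovy=k[0],cx=k[1],cy=k[2],R=z['R'],t=z['t'])
def F(c): return 210/np.tan(np.radians(c['fovy'])/2)
def ray(c,u,v,z):
    f=F(c);R=np.array(c['R']);t=np.array(c['t'])
    o=-R.T@t; d=R.T@np.array([(u-c['cx'])/f,(v-c['cy'])/f,1]); return o+d*(z-o[2])/d[2]
def cloud(d,c):
    f=F(c);R=np.array(c['R']);t=np.array(c['t']);v,u=np.mgrid[0:d.shape[0],0:d.shape[1]]
    P=np.stack([(u-c['cx'])/f*d,(v-c['cy'])/f*d,d],-1); return (P-t)@R
def proj(c,X):
    q=np.array(c['R'])@np.array(X)+np.array(c['t']); f=F(c); return q[0]/q[2]*f+c['cx'],q[1]/q[2]*f+c['cy']
E
python3 - <<'E'
from h import *
print(get_obs())
for n in ['scene','top','wrist']:
    p,d,c=snap(n,n+'0'); print(n,c, d.min(),d.max())
E
```

```text
{'time': 0.0, 'joint_positions': array([ 1.12800623e+00,  3.42741810e-01,  1.52506542e+00, -1.37192445e-06,
        1.27536493e+00, -1.46017655e-01]), 'dq': array([-1.98734046e-03, -2.31947601e-05, -7.83183498e-04, -1.00855846e-04,
        9.00514764e-04, -9.64921087e-04]), 'tau': array([-1.63308538e-03, -4.31245422e+01, -2.44217527e+01,  7.16282590e-02,
        5.59974031e-02, -1.33285494e-04]), 'tool_pos': array([153.35165428, 501.70591389, 251.01812286]), 'tcp_rot': array([-3.14002976e+00, -2.28520299e-04,  2.84482043e+00]), 'contact_force': array([ 0.07492512, -0.40958168,  0.33415929]), 'moment': array([ 0.02980349, -0.01132461,  0.02557255]), 'grip_width': 91.84137979919845}
scene {'fovy': 44.20469822594479, 'cx': 283.50183469791637, 'cy': 213.47927375572348, 'R': array([[-0.38370339,  0.92345486,  0.00168132],
       [ 0.63922388,  0.26691609, -0.72121331],
       [-0.66645671, -0.27565726, -0.692711  ]]), 't': array([ 211.16741863, -267.96409235, 1783.43077317])} 0.0 3095.6934
top {'fovy': 51.29693489947314, 'cx': 283.8326842463715, 'cy': 208.8514353379416, 'R': array([[ 0.01165779, -0.99979689, -0.01644011],
       [-0.98759656, -0.00893789, -0.15675827],
       [ 0.1565795 ,  0.01806365, -0.98750016]]), 't': array([  1.44242387, 516.33372926, 964.39223674])} 0.0 1988.362
wrist {'fovy': 59.02201869765267, 'cx': 278.2696435055617, 'cy': 207.31130997064557, 'R': array([[ 0.29186844,  0.95645645, -0.00197061],
       [ 0.92653581, -0.28222545,  0.2487573 ],
       [ 0.23736937, -0.07443025, -0.96856385]]), 't': array([-523.97969162,  -31.55925209,  389.88756944])} 0.0 1140.6542
```

View pics/scene0.png

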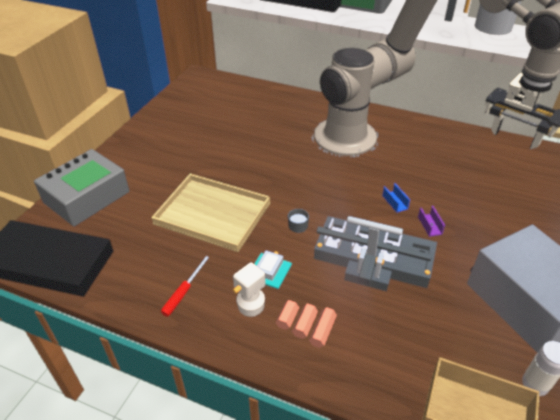

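View pics/top0.png

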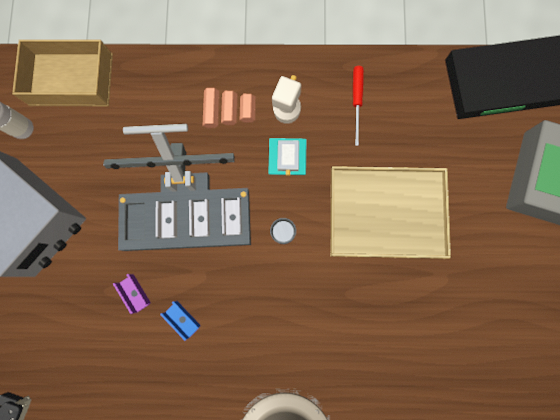

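View pics/wrist0.png

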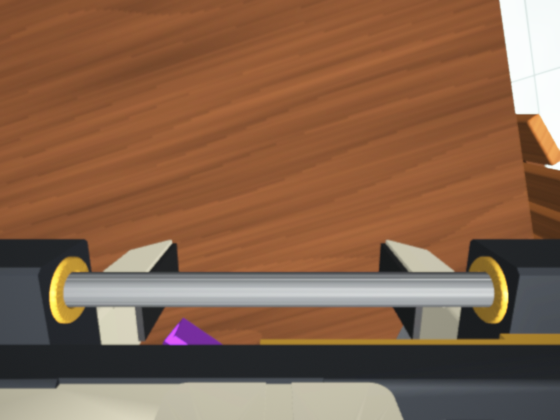

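Three brackets are in the die: their hubs are at about (168,220), (200,218) and (233,216) in the top view, and the leftmost cavity is empty. The tray is at (390,212), the clamp leans back with its handle at (155,128), and the blue and purple look-alikes are nearest the robot. Next I measure them.

```bash
python3 - <<'E'
from h import *
p,d,c=load('top0')
P=cloud(d,c); z=P[...,2]
print('table z', np.median(z[280:300,300:330]))
# die top plane
m=((abs(z-40)<6)).astype(np.uint8); m[:180]=0;m[260:]=0;m[:,:105]=0;m[:,262:]=0
m=cv2.morphologyEx(m,cv2.MORPH_OPEN,np.ones((3,3)))
n,l,s,ce=cv2.connectedComponentsWithStats(m)
for i in range(1,n):
    if s[i,4]>60: print(s[i],ce[i])
pts=P[m>0]; r=cv2.minAreaRect(pts[:,:2].astype(np.float32)); print('die rect',r)
vis=cv2.resize(p[100:270,90:270,::-1],None,fx=4,fy=4,interpolation=cv2.INTER_CUBIC);cv2.imwrite('pics/die_zoom.png',cv2.resize(vis,(720,600)) if 0 else vis[:600])
# tray
hsv=cv2.cvtColor(p,cv2.COLOR_RGB2HSV)
print(hsv[210,390],hsv[170,400])
tm=((z>2)&(z<45)).astype(np.uint8); tm[:,:310]=0;tm[:,470:]=0;tm[:150]=0;tm[280:]=0
pts=P[tm>0]; print('tray',cv2.minAreaRect(pts[:,:2].astype(np.float32)), np.percentile(pts[:,2],[5,50,95]))
# handle
for u in (128,140,155,170,184):
    for v in (126,128,130): print(u,v,P[v,u].round(0),end=' ')
    print()
# brackets etc
for (u,v) in [(168,220),(200,218),(233,216),(123,200),(243,194),(180,180)]: print(u,v,P[v,u].round(0))
E
```

```text
table z 0.2749868655795511
[ 118  188  131   62 4473] [182.98457411 218.66510172]
die rect ((493.741455078125, 239.45077514648438), (132.54136657714844, 301.0812683105469), 3.3551418781280518)
[ 21  80 210] [ 19 121 131]
tray ((514.2724609375, -246.65298461914062), (310.43701171875, 384.9786682128906), 0.38556429743766785) [ 2.31907853  5.48627753 27.36616116]
128 126 [638. 298. 250.] 128 128 [632. 295. 256.] 128 130 [629. 295. 255.] 
140 126 [637. 274. 253.] 140 128 [632. 272. 257.] 140 130 [629. 274. 253.] 
155 126 [637. 245. 255.] 155 128 [633. 245. 255.] 155 130 [630. 246. 253.] 
170 126 [637. 217. 256.] 170 128 [632. 216. 258.] 170 130 [630. 218. 252.] 
184 126 [637. 191. 256.] 184 128 [634. 191. 253.] 184 130 [631. 192. 251.] 
168 220 [489. 275.  33.]
200 218 [495. 202.  29.]
233 216 [500. 125.  29.]
123 200 [533. 379.  43.]
243 194 [550. 101.  43.]
180 180 [572. 238.  87.]
```

View pics/die_zoom.png

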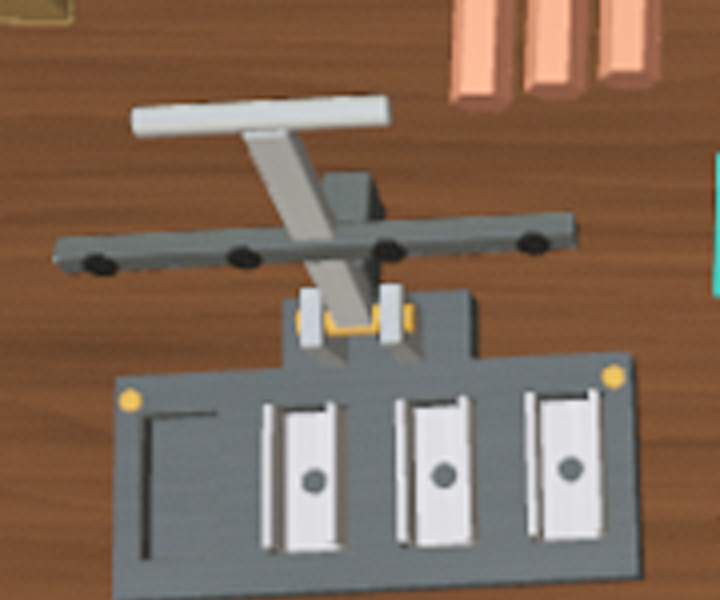

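```bash
cat >> h.py <<'E'
DIE=np.array([493.7,239.5]); YAW=np.radians(3.4)
def d2w(x,y): 
    c,s=np.cos(YAW),np.sin(YAW); return DIE+[c*x-s*y,s*x+c*y]
def w2d(p):
    c,s=np.cos(YAW),np.sin(YAW); q=np.array(p[:2])-DIE; return np.array([c*q[0]+s*q[1],-s*q[0]+c*q[1]])
def go(w,yaw=None):
    "tool-axis shift to world target w (3), turn in deg"
    from scipy.spatial.transform import Rotation as Ro
    o=get_obs(); R=Ro.from_euler('xyz',o['tcp_rot']).as_matrix()
    e=R.T@(np.array(w)-o['tool_pos'])
    print('tool',o['tool_pos'].round(1),'die',w2d(o['tool_pos']).round(1),'rpy',o['tcp_rot'].round(3),'F',o['contact_force'].round(1),'w',round(o['grip_width'],1),'t',o['time'])
    if yaw is not None: print('turn deg',np.degrees(-(yaw-o['tcp_rot'][2])))
    print('shift tool',e.round(1))
E
python3 - <<'E'
from h import *
p,d,c=load('top0'); P=cloud(d,c)
# wall-top bright masks of brackets
hsv=cv2.cvtColor(p,cv2.COLOR_RGB2HSV)
m=((hsv[...,1]<40)&(hsv[...,2]>130)).astype(np.uint8); m[:194]=0;m[242:]=0;m[:,:150]=0;m[:,248:]=0
n,l,s,ce=cv2.connectedComponentsWithStats(m)
for i in range(1,n):
    if s[i,4]>20:
        print(s[i],ce[i].round(1), w2d(ray(c,*ce[i],45)).round(1))
# colour silhouette of tray
m=((hsv[...,0]>12)&(hsv[...,0]<30)&(p[...,0]>120)&(p[...,1]>100)).astype(np.uint8); m[:,:310]=0;m[:,470:]=0;m[:150]=0;m[280:]=0
m=cv2.morphologyEx(m,cv2.MORPH_OPEN,np.ones((3,3)))
r=cv2.minAreaRect(np.argwhere(m)[:,::-1].astype(np.float32)); b=cv2.boxPoints(r); print(r,b)
w=np.array([ray(c,*q,28) for q in b]);print(w.round(0), w.mean(0))
go([637,213,320],1.629)
E
```

```text
[221 197  20  39 643] [230.6 216.6] [  -3.8 -111.3]
[188 199   5  37 116] [189.9 216.7] [  0.7 -17.9]
[193 198  16  39 500] [200.4 218.1] [ -3.8 -42. ]
[155 201   4  37 116] [156.1 217.8] [ 2.1 59.7]
[161 200  15  39 447] [167.1 219.8] [-3.9 34.5]
((390.1484375, 211.945068359375), (121.16404724121094, 90.75830078125), 0.9391909837722778) [[328.83072 256.3251 ]
 [330.3184  165.57901]
 [451.46616 167.56503]
 [449.9785  258.31113]]
[[ 409.  -97.   28.]
 [ 623. -102.   28.]
 [ 620. -385.   28.]
 [ 408. -372.   28.]] [ 515.02778784 -238.98343136   28.        ]
tool [153.4 501.8 251.2] die [-324.1  282. ] rpy [-3.141 -0.     2.845] F [ 0.1 -0.5  0.1] w 91.7 t 0.15
turn deg 69.66217070272565
shift tool [-546.9 -134.9  -68.7]
```

```bash
python3 -m jog '[0,0,0,-15,8,0,0,0,-15,8,0,0,0,-15,8,0,0,0,-15,8,0,0,0,-15,8]'; python3 -m jog '[0,0,0,0,8,0,0,0,0,8,0,0,0,0,8,0,0,0,0,4,0,0,0,0,0]'; python3 -c "
from h import *
go([637,213,320],1.629)"
```

```text
time: 0.65
tool_pos: [152.7, 500.3, 324.6]
tcp_rot: [-3.132, 0.006, 2.122]
contact_force: [-0.7, 0.8, -0.2]
grip_width: 92.0
time: 1.15
tool_pos: [152.8, 500.5, 326.1]
tcp_rot: [-3.137, 0.008, 1.609]
contact_force: [0.5, -0.5, -0.5]
grip_width: 92.0
tool [152.8 500.5 326.1] die [-324.8  280.8] rpy [-3.137  0.008  1.609] F [ 0.5 -0.5 -0.5] w 92.0 t 1.15
turn deg -1.1487189828811128
shift tool [-305.7  472.9    6.5]
```

```bash
python3 -m jog '[0,-20,31,0,-1,0,-20,31,0,0,0,-20,31,0,0,0,-20,31,0,0,0,-20,31,0,0]'; python3 -m jog '[0,-20,31,0,0,0,-20,31,0,0,0,-20,31,0,0,0,-20,31,0,0,0,-20,31,0,0]';python3 -m jog '[0,-20,31,0,0,0,-20,31,0,0,0,-20,31,0,0,0,-20,31,0,0,0,0,0,0,0]'; python3 -c "
from h import *
go([637,213,320],1.629)"
```

```text
time: 1.65
tool_pos: [314.2, 408.9, 324.8]
tcp_rot: [-3.135, 0.008, 1.648]
contact_force: [-0.6, 0.3, 0.7]
grip_width: 91.9
time: 2.15
tool_pos: [482.8, 317.0, 323.7]
tcp_rot: [-3.133, 0.009, 1.661]
contact_force: [0.6, 0.5, -0.1]
grip_width: 91.9
time: 2.65
tool_pos: [621.7, 241.8, 319.7]
tcp_rot: [-3.129, 0.01, 1.668]
contact_force: [-1.0, -0.6, -0.0]
grip_width: 92.3
tool [621.7 241.8 319.7] die [127.9  -5.3] rpy [-3.129  0.01   1.668] F [-1.  -0.6 -0. ] w 92.3 t 2.65
turn deg 2.229897192806002
shift tool [-30.1  12.4  -0.1]
```

```bash
python3 -m jog '[0,-15,6,0,1,0,-15,6,0,1,0,0,0,0,0]'; python3 -c "
from h import *
go([637,213,256],1.629)
snap('wrist','w1');snap('top','t1')"
```

```text
time: 2.95
tool_pos: [636.8, 210.8, 318.7]
tcp_rot: [-3.127, 0.011, 1.633]
contact_force: [-0.4, -0.1, -0.2]
grip_width: 91.8
tool [636.8 210.8 318.7] die [141.1 -37.2] rpy [-3.127  0.011  1.633] F [-0.4 -0.1 -0.2] w 91.8 t 2.95
turn deg 0.25114605237720844
shift tool [ 2.9  1.3 62.7]
```

View pics/w1.png

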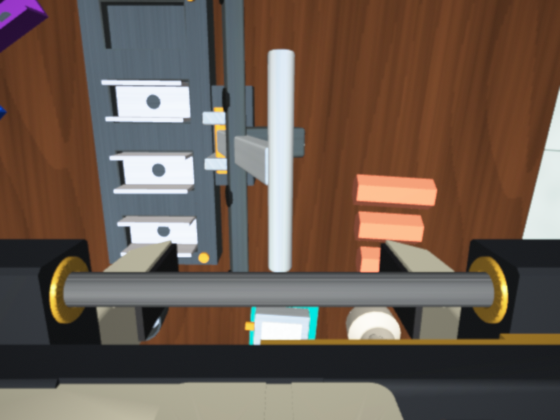

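View pics/t1.png

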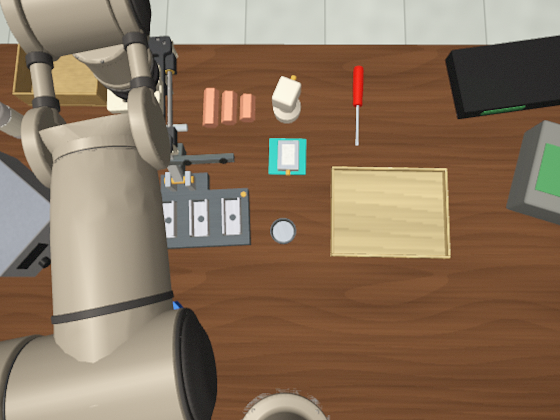

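```bash
python3 - <<'E'
from h import *
p,d,c=load('w1'); o=[636.8,210.8,0]
print(proj(c,[636.8,210.8,248]))
for q in [(281,55),(281,165),(281,268)]: print(ray(c,*q,250).round(1), w2d(ray(c,*q,250)).round(1))
P=cloud(d,c)
print(P[80:260:20,281].round(0))
E
```

```text
(np.float64(280.33172288514174), np.float64(229.37439655583782))
[631.1 304.1 250. ] [141.   56.4]
[634.8 248.3 250. ] [141.3   0.5]
[638.7 187.7 250. ] [141.7 -60.4]
[[632. 292. 256.]
 [633. 282. 255.]
 [633. 272. 254.]
 [634. 262. 255.]
 [635. 252. 254.]
 [635. 241. 255.]
 [636. 230. 256.]
 [637. 219. 255.]
 [637. 207. 256.]]
```

```bash
python3 -m jog '[0,2,0,15,0,0,0,0,16,0,0,0,0,16,0,0,0,0,15,0,0.65,0,0,0,0]'; python3 -m jog '[0.65,0,0,0,0,0.65,0,0,0,0,0.65,0,0,0,0]'; python3 -c "
from h import *
go([*d2w(141,-35),255],1.629)"
```

```text
time: 3.55
tool_pos: [632.2, 218.4, 258.7]
tcp_rot: [-3.131, 0.008, 1.642]
contact_force: [0.6, -0.2, 0.2]
grip_width: 87.5
time: 3.85
tool_pos: [632.0, 220.0, 261.7]
tcp_rot: [-3.135, 0.007, 1.645]
contact_force: [-0.1, 0.4, -0.3]
grip_width: 64.3
tool [632.  220.  261.7] die [136.9 -27.7] rpy [-3.135  0.007  1.645] F [-0.1  0.4 -0.3] w 64.3 t 3.85
turn deg 0.8883673158043239
shift tool [-7.3  4.   6.8]
```

```bash
python3 -m jog '[0.65,-4,2,4,0.5,0.65,-3,2,3,0.5,0.65,0,0,0,0,0.65,0,0,0,0]'; python3 -c "
from h import *
go([*d2w(141,-35),255],1.629)"
```

```text
time: 4.25
tool_pos: [637.4, 212.5, 255.7]
tcp_rot: [-3.138, 0.007, 1.625]
contact_force: [0.2, -0.1, -0.1]
grip_width: 33.7
tool [637.4 212.5 255.7] die [141.9 -35.5] rpy [-3.138  0.007  1.625] F [ 0.2 -0.1 -0.1] w 33.7 t 4.25
turn deg -0.22133298682704852
shift tool [ 0.5 -0.9  0.7]
```

```bash
python3 -m jog '[0.65,0,-8,0,0,0.65,0,-8,0,0,0.65,0,-8,0,0,0.65,0,-8,0,0,0.65,0,-8,0,0]'; python3 -m jog '[0.65,0,-8,0,0,0.65,0,-8,0,0,0.65,0,-8,0,0,0.65,0,-8,0,0,0.65,0,-8,0,0]'; python3 -c "
from h import *
go([*d2w(83,-35),258],1.629)"
```

```text
time: 4.75
tool_pos: [596.5, 210.1, 257.3]
tcp_rot: [3.138, 0.006, 1.625]
contact_force: [2.3, -0.6, 2.4]
grip_width: 32.2
time: 5.25
tool_pos: [552.0, 207.8, 257.5]
tcp_rot: [3.139, 0.006, 1.625]
contact_force: [1.6, -0.2, 0.6]
grip_width: 32.4
tool [552.  207.8 257.5] die [ 56.3 -35.1] rpy [3.139 0.006 1.625] F [ 1.6 -0.2  0.6] w 32.4 t 5.25
turn deg -0.22755903089918064
shift tool [ 0.2 26.7 -0.5]
```

```bash
python3 -m jog '[0.65,0,-10,1,0,0.65,0,-10,1,0,0.65,0,-10,2,0,0.65,0,-10,3,0,0.65,0,-10,4,0]'; python3 -m jog '[0.65,0,-10,4,0,0.65,0,-10,5,0,0.65,0,-8,5,0,0.65,0,-6,5,0,0.65,0,0,0,0]'; python3 -c "
from h import *
go([*d2w(0,-35),240],1.629);snap('scene','s2')"
```

```text
time: 5.75
tool_pos: [497.1, 204.6, 245.1]
tcp_rot: [-3.141, 0.006, 1.625]
contact_force: [1.3, -0.4, 1.1]
grip_width: 32.4
time: 6.25
tool_pos: [456.0, 202.1, 223.3]
tcp_rot: [-3.132, 0.007, 1.626]
contact_force: [-1.3, -0.3, 0.5]
grip_width: 31.8
tool [456.  202.1 223.3] die [-39.8 -35.1] rpy [-3.132  0.007  1.626] F [-1.3 -0.3  0.5] w 31.8 t 6.25
turn deg -0.18701313165385416
shift tool [  0.2  39.7 -17. ]
```

View pics/s2.png

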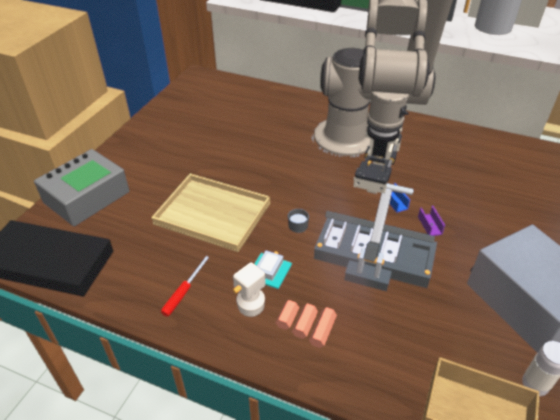

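```bash
python3 -m jog '[0.65,0,-4,9,0,0.65,0,-6,9,0,0.65,0,-6,9,0,0.65,0,-6,9,0,0.65,0,-5,9,0]'; python3 -m jog '[0.65,0,-5,9,0,0.65,0,-4,9,0,0.65,0,-4,9,0,0.65,0,-4,9,0,0.65,0,-3,9,0]'; python3 -c "
from h import *
go([*d2w(-96,-35),117],1.629)"
```

```text
time: 6.8
tool_pos: [427.7, 200.3, 175.8]
tcp_rot: [-3.133, 0.007, 1.625]
contact_force: [-0.1, -0.4, 0.0]
grip_width: 32.1
time: 7.3
tool_pos: [404.4, 198.5, 126.2]
tcp_rot: [-3.131, 0.007, 1.625]
contact_force: [-0.3, 0.4, 0.3]
grip_width: 32.3
tool [404.4 198.5 126.2] die [-91.6 -35.7] rpy [-3.131  0.007  1.625] F [-0.3  0.4  0.3] w 32.3 t 7.3
turn deg -0.20162076419058214
shift tool [ 0.7 -4.3  9.3]
```

```bash
python3 -m jog '[0.65,0,-3,9,0,0.65,0,-2,9,0,0.65,0,-2,9,0,0.65,0,-2,8,0,0.65,0,-1,5,0]'; python3 -m jog '[0.65,0,0,0,0,0.65,0,0,0,0,0.65,0,0,0,0,0.65,0,0,0,0,0.65,0,0,0,0]'; python3 -c "
from h import *
go([*d2w(-100,-35),81],1.629);snap('scene','s3');snap('wrist','w3')"
```

```text
time: 7.8
tool_pos: [393.7, 197.5, 82.6]
tcp_rot: [-3.133, 0.007, 1.625]
contact_force: [0.3, 0.8, 0.7]
grip_width: 32.2
time: 8.3
tool_pos: [394.3, 197.7, 82.6]
tcp_rot: [-3.134, 0.007, 1.625]
contact_force: [0.1, 0.7, 0.5]
grip_width: 32.0
tool [394.3 197.7  82.6] die [-101.7  -35.8] rpy [-3.134  0.007  1.625] F [0.1 0.7 0.5] w 32.0 t 8.3
turn deg -0.20825377616103866
shift tool [0.9 1.7 1.6]
```

View pics/s3.png

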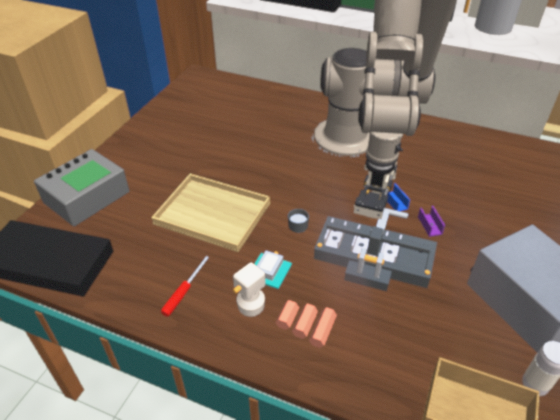

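View pics/w3.png

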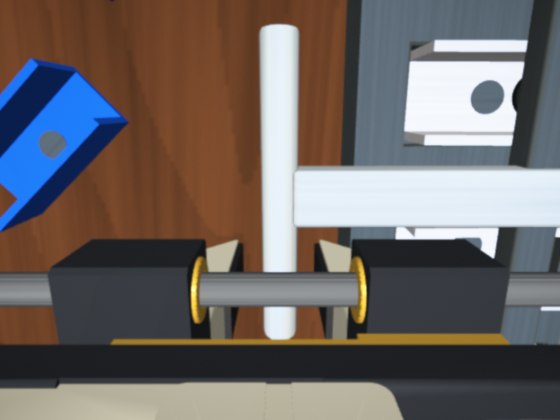

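```bash
cat > z.py <<'E'
from h import *
import sys
p,d,c=snap('wrist',sys.argv[1]); P=cloud(d,c); print(get_obs()['time'],'handle top', P[60:230:20,280].round(1).tolist())
E
python3 -m jog '[0.65,0,0,0,0,0.65,0,0,0,0,0.65,0,0,0,0,0.65,0,0,0,0,0.65,0,0,0,0]'; python3 z.py w4;python3 -m jog '[0.65,0,0,0,0,0.65,0,0,0,0,0.65,0,0,0,0,0.65,0,0,0,0,0.65,0,0,0,0]'; python3 z.py w5
```

```text
time: 8.9
tool_pos: [394.3, 197.7, 82.8]
tcp_rot: [-3.134, 0.007, 1.625]
contact_force: [1.2, -0.3, 0.1]
grip_width: 32.1
8.95 handle top [[390.2, 280.9, 83.0], [390.6, 274.6, 82.4], [390.9, 268.1, 82.3], [391.6, 265.1, 215.6], [391.7, 254.4, 82.0], [392.1, 247.4, 82.7], [392.5, 240.1, 82.2], [392.9, 232.5, 81.9], [393.4, 224.9, 82.3]]
time: 9.45
tool_pos: [394.3, 197.7, 82.7]
tcp_rot: [-3.134, 0.007, 1.625]
contact_force: [0.1, 0.3, 0.7]
grip_width: 32.2
9.5 handle top [[390.2, 280.9, 82.9], [390.5, 274.6, 82.7], [390.9, 268.1, 81.6], [391.3, 261.3, 82.5], [391.7, 254.5, 82.7], [392.1, 247.4, 82.4], [392.5, 240.0, 82.1], [392.9, 232.7, 82.9], [393.3, 224.9, 82.4]]
```

The handle top sits at z≈82.4, so its centre is near 75 mm and the clamp is fully down. I grip the handle while the dwell runs.

```bash
python3 -m jog '[0.65,0,0,0,0,0.65,0,0,0,0,0.65,0,0,0,0,0.65,0,0,0,0,0.65,0,0,0,0]'; python3 -m jog '[0.65,0,-1,1,0,1,0,0,0,0,1,0,0,0,0,1,0,0,0,0,1,0,0,0,0]'; python3 -m jog '[1,0,0,0,0,1,0,0,0,0]';  python3 z.py w6; python3 -c "
from h import *
go([*d2w(-96,-35),117],1.629)"
```

```text
time: 10.0
tool_pos: [394.3, 197.7, 82.7]
tcp_rot: [-3.134, 0.007, 1.625]
contact_force: [0.5, -0.3, 0.2]
grip_width: 32.6
time: 10.5
tool_pos: [394.8, 197.7, 81.9]
tcp_rot: [-3.137, 0.007, 1.625]
contact_force: [-0.7, 0.9, -2.2]
grip_width: 13.0
time: 10.7
tool_pos: [394.8, 197.8, 81.7]
tcp_rot: [-3.137, 0.007, 1.625]
contact_force: [0.9, 0.6, -1.8]
grip_width: 13.0
10.75 handle top [[390.6, 280.8, 82.4], [391.0, 274.6, 81.7], [391.4, 268.1, 80.9], [391.7, 261.4, 81.9], [392.1, 254.6, 82.2], [392.5, 247.5, 81.7], [392.9, 240.4, 82.7], [393.4, 232.8, 81.9], [393.8, 225.0, 81.6]]
tool [394.7 197.7  81.7] die [-101.3  -35.8] rpy [-3.137  0.007  1.625] F [ 1.6  0.5 -2.6] w 13.1 t 10.75
turn deg -0.20746923299661382
shift tool [  0.6   5.1 -35.4]
```

```bash
python3 -m jog '[1,0,0,-9,0,1,0,1,-9,0,1,0,1,-9,0,1,0,1.5,-9,0,1,0,2,-9,0]'; python3 -c "
from h import *
go([*d2w(-96,-35),127],1.629)"
```

```text
time: 11.25
tool_pos: [400.7, 198.1, 129.5]
tcp_rot: [-3.136, 0.007, 1.626]
contact_force: [4.9, -0.1, -5.3]
grip_width: 12.8
tool [400.7 198.1 129.5] die [-95.3 -35.8] rpy [-3.136  0.007  1.626] F [ 4.9 -0.1 -5.3] w 12.8 t 11.25
turn deg -0.1986550263021313
shift tool [ 0.8 -0.7  2.5]
```

```bash
python3 -m jog '[1,0,3,-9,0,1,0,3,-9,0,1,0,4,-9,0,1,0,4,-9,0,1,0,5,-8,0]'; python3 -c "
from h import *
go([*d2w(-74.3,-35),177.3],1.629)"; python3 -m jog '[1,0,5,-8,0,1,0,6,-8,0,1,0,6,-8,0,1,0,6,-7,0,1,0,7,-7,0]'; python3 -c "
from h import *
a=.8
go([*d2w(83-183*np.cos(a)-1.3,-35),81.7+183*np.sin(a)],1.629)"
```

```text
time: 11.75
tool_pos: [420.0, 199.2, 177.6]
tcp_rot: [-3.134, 0.008, 1.626]
contact_force: [0.4, -0.3, -3.8]
grip_width: 13.0
tool [420.  199.2 177.6] die [-76.  -35.8] rpy [-3.134  0.008  1.626] F [ 0.4 -0.3 -3.8] w 13.0 t 11.75
turn deg -0.19235037181205125
shift tool [0.8 1.7 0.3]
time: 12.25
tool_pos: [450.4, 201.0, 218.1]
tcp_rot: [-3.128, 0.009, 1.626]
contact_force: [-1.3, -1.2, -3.1]
grip_width: 12.9
tool [450.4 201.  218.1] die [-45.5 -35.8] rpy [-3.128  0.009  1.626] F [-1.3 -1.2 -3.1] w 12.9 t 12.25
turn deg -0.17812595299133424
shift tool [ 0.9 -0.2  5.1]
```

```bash
python3 -m jog '[1,0,8,-6,0,1,0,8,-6,0,1,0,8,-5,0,1,0,8,-4,0,1,0,9,-4,0]'; python3 -c "
from h import *
a=1.1
go([*d2w(83-183*np.cos(a)-1.3,-35),81.7+183*np.sin(a)],1.629)"; python3 -m jog '[1,0,9,-4,0,1,0,9,-3,0,1,0,9,-3,0,1,0,9,-2,0,1,0,9,-1,0]'; python3 -c "
from h import *
a=1.4
go([*d2w(83-183*np.cos(a)-1.3,-35),81.7+183*np.sin(a)],1.629)"
```

```text
time: 12.75
tool_pos: [488.9, 203.2, 247.8]
tcp_rot: [-3.116, 0.01, 1.627]
contact_force: [-4.9, -1.7, 4.7]
grip_width: 12.8
tool [488.9 203.2 247.8] die [ -7.  -35.9] rpy [-3.116  0.01   1.627] F [-4.9 -1.7  4.7] w 12.8 t 12.75
turn deg -0.12101818292425666
shift tool [1.  5.7 2.9]
time: 13.25
tool_pos: [535.6, 205.8, 266.9]
tcp_rot: [-3.116, 0.01, 1.627]
contact_force: [-1.4, 0.3, 1.5]
grip_width: 12.9
tool [535.6 205.8 266.9] die [ 39.9 -36.1] rpy [-3.116  0.01   1.627] F [-1.4  0.3  1.5] w 12.9 t 13.25
turn deg -0.08694396238935274
shift tool [ 1.2 10.8  4.5]
```

```bash
python3 -m jog '[1,0,9,0,0,1,0,9,0,0,1,0,9,0,0,1,0,9,0,0,1,0,9,0,0]'; python3 -m jog '[1,0,9,1,0,1,0,9,2,0,1,0,9,2,0,1,0,9,2,0,1,0,9,3,0]'; python3 -c "
from h import *
a=1.9
go([*d2w(83-183*np.cos(a)-1.3,-35),81.7+183*np.sin(a)],1.629)"
```

```text
time: 13.75
tool_pos: [584.6, 208.6, 271.6]
tcp_rot: [-3.122, 0.008, 1.628]
contact_force: [-0.9, -0.7, -1.3]
grip_width: 13.4
time: 14.25
tool_pos: [634.0, 211.3, 262.5]
tcp_rot: [-3.126, 0.008, 1.628]
contact_force: [-0.5, 0.5, 1.4]
grip_width: 13.2
tool [634.  211.3 262.5] die [138.4 -36.5] rpy [-3.126  0.008  1.628] F [-0.5  0.5  1.4] w 13.2 t 14.25
turn deg -0.08411558132885294
shift tool [1.6 2.6 7.6]
```

```bash
python3 -m jog '[0,0,0,0,0,0,0,0,0,0,0,0,0,0,0,0,0,0,0,0,0,0,0,-15,0]'; python3 -m jog '[0,0,0,-20,0,0,0,0,-20,0,0,0,0,-20,0,0,0,0,0,0,0,0,0,0,0]'; python3 -c "
from h import *
go([*d2w(0,-112.5),330],0.0593)
P=cloud(*(lambda r:(r[1],r[2]))(snap('wrist','w7'))); snap('scene','s7')
print(P[80:260:30,281].round(0))"
```

```text
time: 14.75
tool_pos: [634.7, 211.4, 274.8]
tcp_rot: [-3.123, 0.008, 1.627]
contact_force: [0.6, 1.0, -1.0]
grip_width: 48.3
time: 15.25
tool_pos: [634.7, 212.3, 339.1]
tcp_rot: [-3.126, 0.008, 1.628]
contact_force: [0.1, 0.1, -0.5]
grip_width: 88.4
tool [634.7 212.3 339.1] die [139.1 -35.5] rpy [-3.126  0.008  1.628] F [ 0.1  0.1 -0.5] w 88.4 t 15.25
turn deg 89.88951724529065
shift tool [ -77.2 -138.8   11.9]
[[630. 295. 256.]
 [631. 279. 255.]
 [632. 262. 256.]
 [633. 245. 256.]
 [634. 227. 256.]
 [635. 208. 256.]]
```

View pics/w7.png

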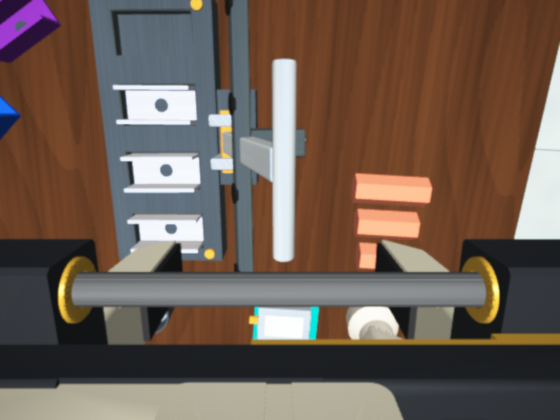

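View pics/s7.png

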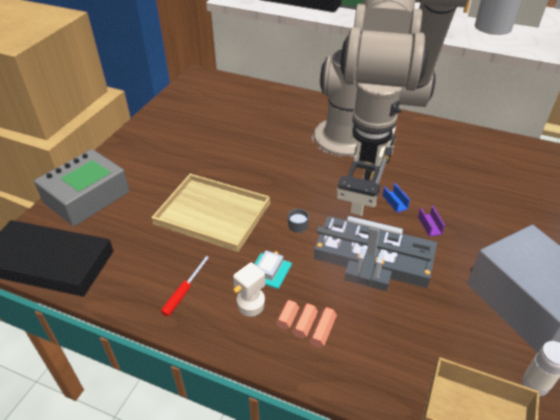

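```bash
python3 - <<'E'
from h import *
p,d,c=load('w7')
o=-np.array(c['R']).T@np.array(c['t']); print('cam',o)
for q in [(161,105),(166,170),(171,229)]: w=ray(c,*q,28); print(w.round(1),w2d(w).round(1))
# wall tops lines left/right ends z=60
for q in [(113,87),(195,88),(116,122),(198,121),(120,155),(200,156),(125,188),(203,188)]:
    w=ray(c,*q,60); print(q,w2d(w).round(1))
g=p[...,:]; 
P=cloud(d,c); z=P[...,2]; m=(abs(z-40)<4); m[:,230:]=0
print(cv2.minAreaRect(P[m][:,:2].astype(np.float32)))
# bolt points
hsv=cv2.cvtColor(p,cv2.COLOR_RGB2HSV)
E
```

```text
cam [632.81190247 279.88558782 471.86925895]
[489.8 275.7  28. ] [-1.8 36.3]
[494.  199.9  28. ] [ -2.  -39.6]
[498.9 124.9  28. ] [  -1.6 -114.7]
(113, 87) [-41.3  54.6]
(195, 88) [46.3 53.4]
(116, 122) [-42.3  18.2]
(198, 121) [47.5 19.2]
(120, 155) [-41.9 -17.6]
(200, 156) [ 47.6 -18.7]
(125, 188) [-40.3 -55.2]
(203, 188) [ 49. -55.]
((445.88299560546875, 181.64749145507812), (236.93643188476562, 402.9913330078125), 4.404216289520264)
```

```bash
python3 -m jog '[0,-5,-14,0,-7.5,0,-5,-14,0,-7.5,0,-5,-14,0,-7.5,0,-4,-14,0,-7.5,0,-3,-14,0,-7.5]'; python3 -m jog '[0,0,0,0,-7.5,0,0,0,0,-7.5,0,0,0,0,-7.5,0,0,0,0,-7.5,0,0,0,0,-7.5]'; python3 -m jog '[0,0,0,0,-7.5,0,0,0,0,-7.5,0,0,0,0,0,0,0,0,0,0]'; python3 -c "
from h import *
go([*d2w(-1,-113.5),200],np.pi+0.0593)"
```

```text
time: 15.85
tool_pos: [572.5, 169.0, 332.4]
tcp_rot: [-3.115, -0.01, 2.308]
contact_force: [0.1, 1.4, -0.2]
grip_width: 91.7
time: 16.35
tool_pos: [569.0, 167.1, 327.0]
tcp_rot: [-3.124, -0.034, 2.989]
contact_force: [-0.2, 0.2, 0.9]
grip_width: 92.1
time: 16.75
tool_pos: [567.3, 166.8, 322.4]
tcp_rot: [-3.133, -0.046, -3.023]
contact_force: [-0.1, -0.2, 0.6]
grip_width: 91.7
tool [567.3 166.8 322.4] die [ 69.1 -77. ] rpy [-3.133 -0.046 -3.023] F [-0.1 -0.2  0.6] w 91.7 t 16.75
turn deg -356.62181923812284
shift tool [ 66.5 -31.3 125.8]
```

```bash
python3 -m jog '[0,13,-6,5,3,0,13,-6,5,0,0,13,-6,5,0,0,13,-6,5,0,0,13,-6,5,0]'; python3 -m jog '[0,0,0,0,0,0,0,0,0,0]'; python3 -c "
from h import *
go([*d2w(-1,-113.5),200],-np.pi+0.0593)"
```

```text
time: 17.25
tool_pos: [501.6, 131.5, 297.3]
tcp_rot: [-3.13, -0.048, -3.094]
contact_force: [0.2, -0.9, 0.2]
grip_width: 92.1
time: 17.45
tool_pos: [500.3, 131.1, 296.9]
tcp_rot: [-3.13, -0.049, -3.099]
contact_force: [-0.4, -0.4, 0.3]
grip_width: 91.9
tool [500.3 131.1 296.9] die [   0.2 -108.7] rpy [-3.13  -0.049 -3.099] F [-0.4 -0.4  0.3] w 91.9 t 17.45
turn deg -0.985661725577403
shift tool [-3.7 -3.7 96.9]
```

```bash
python3 -m jog '[0,-1,-1,16,0,0,-1,-1,16,0,0,-1,-1,16,0,0,0,-1,16,0,0,0,0,16,0]'; python3 -m jog '[0,0,0,0,-1,0,0,0,0,0]'; python3 -c "
from h import *
go([*d2w(-1,-113.5),100],-np.pi+0.0593);snap('wrist','w8')"
```

```text
time: 17.95
tool_pos: [504.9, 127.6, 217.2]
tcp_rot: [-3.131, -0.039, -3.106]
contact_force: [0.7, -0.5, -0.7]
grip_width: 91.7
time: 18.15
tool_pos: [505.2, 128.0, 215.6]
tcp_rot: [-3.131, -0.043, -3.088]
contact_force: [-0.2, -0.3, -0.2]
grip_width: 92.0
tool [505.2 128.  215.6] die [   4.9 -112. ] rpy [-3.131 -0.043 -3.088] F [-0.2 -0.3 -0.2] w 92.0 t 18.15
turn deg -0.3471345368002989
shift tool [  0.9  -0.3 115.8]
```

View pics/w8.png

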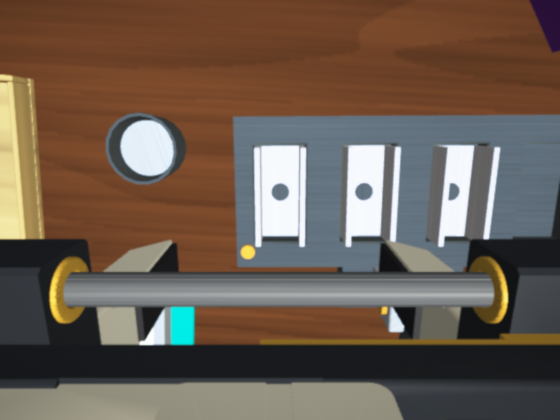

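```bash
python3 -m jog '[0,0,0,20,0,0,0,0,20,0,0,0,0,20,0,0,0,0,20,0,0,0,0,0,0]'; python3 -c "
from h import *
go([*d2w(-1,-113.5),100],-np.pi+0.0593)"; python3 -m jog '[0,0,0,0,0,0,0,0,0,0,0,0,0,0,0]'; python3 -c "
from h import *
go([*d2w(-1,-113.5),100],-np.pi+0.0593)"
```

```text
time: 18.7
tool_pos: [506.7, 128.0, 139.0]
tcp_rot: [-3.132, -0.031, -3.09]
contact_force: [0.1, -0.8, -0.5]
grip_width: 91.7
tool [506.7 128.  139. ] die [   6.4 -112.1] rpy [-3.132 -0.031 -3.09 ] F [ 0.1 -0.8 -0.5] w 91.7 t 18.7
turn deg -0.451074841100581
shift tool [ 6.2 -1.1 39.2]
time: 19.0
tool_pos: [509.0, 128.4, 142.5]
tcp_rot: [-3.132, -0.025, -3.09]
contact_force: [0.2, -0.2, -0.1]
grip_width: 92.0
tool [509.  128.4 142.5] die [   8.6 -111.8] rpy [-3.132 -0.025 -3.09 ] F [ 0.2 -0.2 -0.1] w 92.0 t 19.0
turn deg -0.4623302199555833
shift tool [ 8.5 -1.3 42.8]
```

```bash
python3 -m jog '[0,5,-1,14,-0.5,0,4,0,14,0,0,0,0,12,0,0,0,0,0,0,0,0,0,0,0]'; python3 -c "
from h import *
go([*d2w(-1,-113.5),67],-np.pi+0.0593);snap('wrist','w9')"
```

```text
time: 19.5
tool_pos: [502.2, 126.8, 106.0]
tcp_rot: [-3.133, -0.016, -3.081]
contact_force: [0.1, 0.3, 0.5]
grip_width: 92.0
tool [502.2 126.8 106. ] die [   1.8 -113. ] rpy [-3.133 -0.016 -3.081] F [0.1 0.3 0.5] w 92.0 t 19.5
turn deg 0.050064454319713424
shift tool [ 2.2 -0.2 39. ]
```

View pics/w9.png

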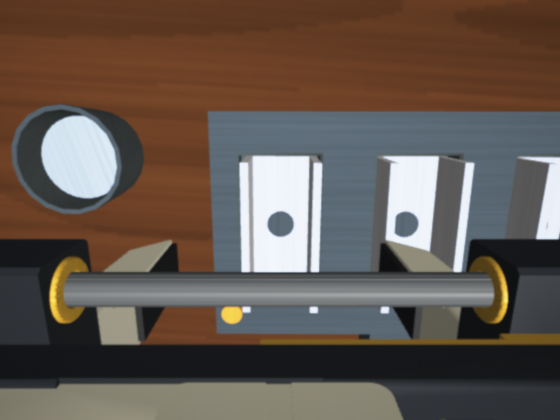

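```bash
python3 -m jog '[0.39,2,0,0,0,0.39,0,0,0,0,0.39,0,0,0,0,0.39,0,0,0,0]'; python3 -c "
from h import *
go([*d2w(-1,-113.5),67],-np.pi+0.0593);p,d,c=snap('wrist','w10')
o=get_obs()['tool_pos']
print(proj(c,[o[0],o[1],28]),proj(c,[o[0],o[1],60]), ray(c,280,224,28))
"
```

```text
time: 19.95
tool_pos: [501.2, 126.9, 107.6]
tcp_rot: [-3.133, -0.013, -3.081]
contact_force: [0.1, 1.4, 0.1]
grip_width: 64.6
tool [501.2 126.9 107.6] die [   0.8 -112.9] rpy [-3.133 -0.013 -3.081] F [0.1 1.4 0.1] w 64.6 t 19.95
turn deg 0.05377047879112768
shift tool [ 1.3 -0.3 40.6]
(np.float64(279.7736058631623), np.float64(228.5174435486462)) (np.float64(279.4539021839301), np.float64(246.55804080014232)) [498.43110159 126.81533602  28.        ]
```

View pics/w10.png

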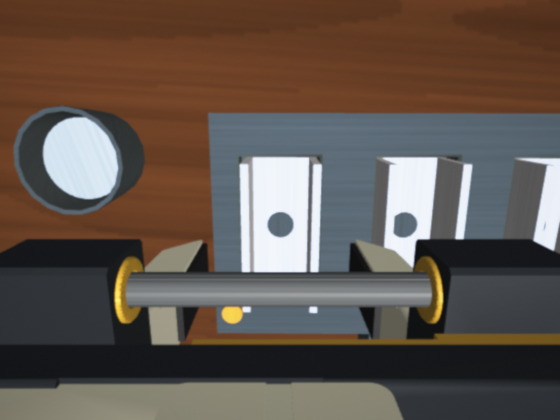

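```bash
python3 -m jog '[0.39,1,0,10,0,0.39,1,0,10,0,0.39,0,0,10,0,0.39,0,0,8,0,0.39,0,0,0,0]'; python3 -c "
from h import *
go([498.7,126.8,67],-np.pi+0.0593)"
```

```text
time: 20.5
tool_pos: [498.3, 126.3, 65.7]
tcp_rot: [-3.133, -0.014, -3.082]
contact_force: [-0.4, 1.3, 0.0]
grip_width: 55.9
tool [498.3 126.3  65.7] die [  -2.1 -113.3] rpy [-3.133 -0.014 -3.082] F [-0.4  1.3  0. ] w 55.9 t 20.5
turn deg 0.045087497631656884
shift tool [-0.4  0.5 -1.3]
```

```bash
python3 -m jog '[0.39,0,0,-1,0,1,0,0,0,0,1,0,0,0,0,1,0,0,0,0,1,0,0,0,0]'; python3 -m jog '[1,0,0,0,0,1,0,0,0,0]'; python3 -c "
from h import *
go([498.7,126.8,67],-np.pi+0.0593)"
```

```text
time: 21.0
tool_pos: [498.5, 126.3, 66.9]
tcp_rot: [-3.133, -0.014, -3.081]
contact_force: [0.2, 0.3, -0.8]
grip_width: 39.6
time: 21.2
tool_pos: [498.5, 126.3, 67.1]
tcp_rot: [-3.133, -0.013, -3.081]
contact_force: [-0.4, -1.1, -0.9]
grip_width: 39.7
tool [498.5 126.3  67.1] die [  -1.9 -113.3] rpy [-3.133 -0.013 -3.081] F [-0.4 -1.1 -0.9] w 39.7 t 21.2
turn deg 0.04612173923737081
shift tool [-0.2  0.5  0.1]
```

Gripped at 39.7 mm opening. I lift straight up, slowly at first.

```bash
python3 -m jog '[1,0,0,-3,0,1,0,0,-5,0,1,0,0,-7,0,1,0,0,-10,0,1,0,0,-12,0]'; python3 -m jog '[1,0,0,-14,0,1,0,0,-14,0,1,0,0,-14,0,1,0,0,-10,0,1,0,0,0,0]'; python3 -c "
from h import *
snap('top','t11');snap('wrist','w11')
go([514,-160,170],-np.pi)"
```

```text
time: 21.7
tool_pos: [498.2, 126.6, 105.8]
tcp_rot: [-3.133, -0.016, -3.081]
contact_force: [-0.3, 0.6, -1.6]
grip_width: 39.8
time: 22.2
tool_pos: [500.2, 127.3, 165.4]
tcp_rot: [-3.133, -0.009, -3.081]
contact_force: [-0.3, -1.4, -0.6]
grip_width: 39.8
tool [499.5 127.2 163.9] die [  -0.9 -112.4] rpy [-3.133 -0.012 -3.081] F [-0.2 -0.2 -0.4] w 39.7 t 22.3
turn deg 3.453578220962639
shift tool [   2.9 -287.6   -3.6]
```

View pics/t11.png

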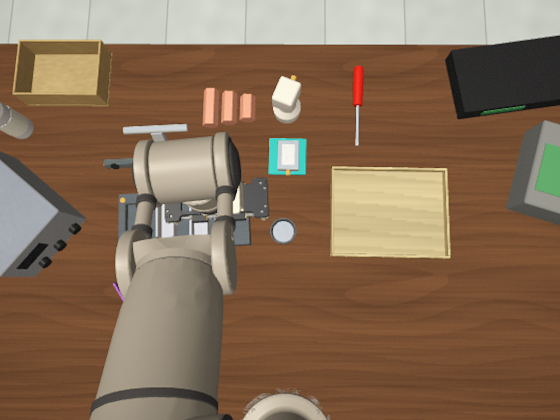

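View pics/w11.png

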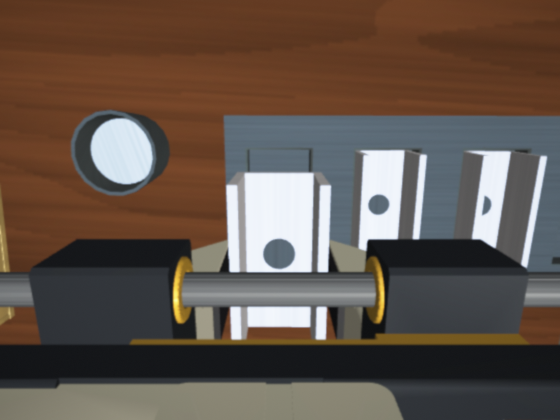

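```bash
cat > tray.py <<'E'
from h import *
import sys
def tray(f):
    p,d,c=load(f); P=cloud(d,c); z=P[...,2]
    m=((z>19)&(z<36)).astype(np.uint8); m[:,:312]=0;m[:,475:]=0;m[:140]=0;m[290:]=0
    m=cv2.morphologyEx(m,cv2.MORPH_CLOSE,np.ones((3,3)))
    n,l,s,ce=cv2.connectedComponentsWithStats(m)
    k=[i for i in range(1,n) if s[i,4]>60]; print([s[i].tolist() for i in k])
    pts=P[np.isin(l,k)&(m>0)&(z>19)&(z<36)][:,:2]
    r=cv2.minAreaRect(pts.astype(np.float32)); print('rect',r)
    x=[np.percentile(pts[:,i],q) for i in (0,1) for q in (1,99)]; print(np.round(x,1))
    fl=((z>2)&(z<9)); q=P[195:230,360:420]; print('floor z',np.median(q[...,2]))
tray(sys.argv[1])
E
python3 tray.py top0; python3 tray.py t11
```

```text
[[331, 166, 119, 92, 1183]]
rect ((516.6505126953125, -238.1035919189453), (271.5322265625, 210.43557739257812), 89.4464111328125)
[ 410.7  621.8 -372.4 -102.2]
floor z 5.566725960241797
[[331, 166, 119, 92, 1194]]
rect ((516.6309204101562, -237.9537353515625), (271.0700988769531, 210.45840454101562), 89.44071960449219)
[ 410.7  622.  -372.2 -102.3]
floor z 5.652205144132466
```

```bash
python3 -m jog '[1,0,-15,0,0.5,1,0,-25,0,0.5,1,0,-30,0,0.5,1,0,-30,0,0.5,1,0,-30,0,0.5]'; python3 -m jog '[1,0,-30,0,0.5,1,0,-30,0,0.5,1,0,-30,0,0,1,0,-30,0,0,1,0,-30,0,0]'; python3 -c "
from h import *
go([516.5,-318,170],-np.pi-.01)"
```

```text
time: 22.8
tool_pos: [502.4, -7.1, 161.3]
tcp_rot: [-3.133, -0.019, -3.122]
contact_force: [0.6, 0.7, 0.0]
grip_width: 39.6
time: 23.3
tool_pos: [498.9, -167.8, 158.5]
tcp_rot: [-3.134, -0.027, 3.139]
contact_force: [-0.4, 0.0, -0.6]
grip_width: 39.6
tool [ 498.9 -167.8  158.5] die [ -19.  -406.9] rpy [-3.134 -0.027  3.139] F [-0.4  0.  -0.6] w 39.6 t 23.3
turn deg 360.4456804899942
shift tool [ -17.6 -150.2  -10.8]
```

```bash
python3 -m jog '[1,-4,-27,-2,0,1,-4,-27,-2,0,1,-4,-27,-2,0,1,-4,-27,-2,0,1,-2,-20,0,0]'; python3 -m jog '[1,0,0,0,0,1,0,0,0,0]';python3 -c "
from h import *
go([516.5,-318,100],-np.pi-.01)"
```

```text
time: 23.8
tool_pos: [510.8, -306.7, 161.9]
tcp_rot: [-3.138, -0.036, 3.133]
contact_force: [0.1, 1.0, -0.6]
grip_width: 39.3
time: 24.0
tool_pos: [508.6, -310.2, 159.7]
tcp_rot: [-3.139, -0.039, 3.128]
contact_force: [0.7, 0.3, -0.5]
grip_width: 39.5
tool [ 508.6 -310.2  159.7] die [ -17.8 -549.7] rpy [-3.139 -0.039  3.128] F [ 0.7  0.3 -0.5] w 39.5 t 24.0
turn deg 359.81467837752814
shift tool [-10.3  -7.5  59.3]
```

```bash
python3 -m jog '[1,-2,-4,10,0,1,-2,-4,10,0,1,-2,0,10,0,1,-2,0,10,0,1,-2,0,0,0]'; python3 -m jog '[1,0,0,0,0,1,0,0,0,0]';python3 -c "
from h import *
snap('top','t12')
go([516.5,-318,52],-np.pi-.01)";python3 tray.py t12
```

```text
time: 24.5
tool_pos: [516.1, -315.7, 114.0]
tcp_rot: [3.141, -0.043, 3.131]
contact_force: [-0.8, 0.5, -0.7]
grip_width: 39.8
time: 24.7
tool_pos: [516.6, -315.1, 113.6]
tcp_rot: [3.14, -0.043, 3.132]
contact_force: [0.4, -0.3, -0.2]
grip_width: 39.9
tool [ 516.7 -315.2  113.8] die [  -9.9 -555.1] rpy [ 3.141 -0.043  3.132] F [-0.5 -0.  -0.8] w 39.8 t 24.75
turn deg 360.01446904600954
shift tool [-2.5 -2.9 61.7]
[[331, 166, 116, 51, 483], [381, 254, 25, 3, 61]]
rect ((516.7445678710938, -236.79995727539062), (269.04248046875, 210.37843322753906), 89.2430648803711)
[ 411.7  622.2 -368.7 -102.8]
floor z 6.426558237143236
```

View pics/t12.png

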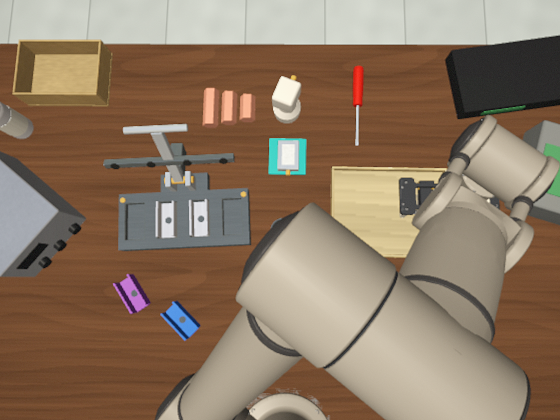

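```bash
python3 -m jog '[1,0,-1,12,0,1,0,-1,12,0,1,0,-1,12,0,1,0,0,12,0,1,0,0,5,0]'; python3 -m jog '[1,0,0,0,0,1,0,0,0,0]';python3 -c "
from h import *
go([516.5,-318,50],-np.pi-.01)"
```

```text
time: 25.25
tool_pos: [514.4, -318.7, 57.4]
tcp_rot: [-3.141, -0.041, 3.132]
contact_force: [-0.9, -0.8, -0.8]
grip_width: 39.6
time: 25.45
tool_pos: [513.8, -318.4, 55.8]
tcp_rot: [3.14, -0.043, 3.132]
contact_force: [-0.2, -1.1, -0.7]
grip_width: 39.6
tool [ 513.8 -318.4   55.8] die [ -13.  -558.1] rpy [ 3.14  -0.043  3.132] F [-0.2 -1.1 -0.7] w 39.6 t 25.45
turn deg 359.9955137509513
shift tool [-2.9  0.4  5.7]
```

```bash
python3 -m jog '[1,0,0,3,0,1,0,0,3,0,1,0,0,2,0]'; python3 -c "
from h import *
go([516.5,-318,50],-np.pi-.01)"
```

```text
time: 25.75
tool_pos: [514.2, -318.8, 48.5]
tcp_rot: [-3.141, -0.041, 3.132]
contact_force: [-2.8, -0.4, 4.9]
grip_width: 39.6
tool [ 514.2 -318.8   48.5] die [ -12.7 -558.6] rpy [-3.141 -0.041  3.132] F [-2.8 -0.4  4.9] w 39.6 t 25.75
turn deg 360.00106202931266
shift tool [-2.3  0.9 -1.6]
```

```bash
python3 -m jog '[0.45,0,0,0,0,0.45,0,0,0,0,0.45,0,0,0,0,0.45,0,0,-5,0,0.45,0,0,-10,0]';python3 -m jog '[0.45,0,0,-20,0,0.45,0,0,-20,0,0.45,0,0,-20,0,0.45,0,0,-20,0,0.39,0,0,-10,0]'; python3 -c "
from h import *
snap('wrist','w13')
go([498.7+4,201.5,165],-np.pi+.0593)"
```

```text
time: 26.25
tool_pos: [514.6, -318.6, 63.8]
tcp_rot: [3.141, -0.042, 3.132]
contact_force: [-0.2, -0.5, -0.1]
grip_width: 50.6
time: 26.75
tool_pos: [518.9, -318.8, 161.1]
tcp_rot: [-3.14, -0.04, 3.132]
contact_force: [0.3, -0.1, 0.8]
grip_width: 54.0
tool [ 519.3 -319.2  162.3] die [  -7.5 -559.2] rpy [-3.139 -0.038  3.132] F [0.  0.5 1.8] w 55.4 t 26.8
turn deg 356.030265305112
shift tool [ 21.9 520.5  -3.1]
```

View pics/w13.png

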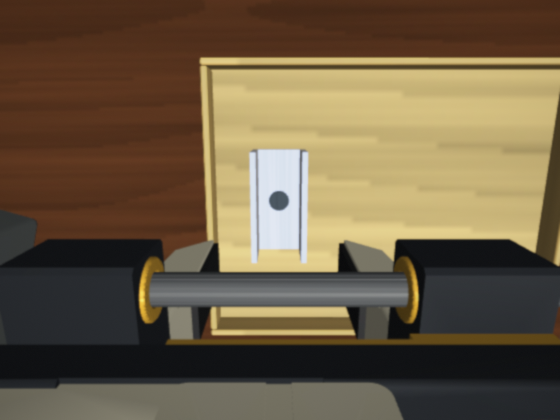

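```bash
python3 -m jog '[0.39,2,20,0,-0.4,0.39,2,35,0,-0.4,0.39,2,35,0,-0.4,0.39,2,35,0,-0.4,0.39,2,35,0,-0.4]'; python3 -m jog '[0.39,2,35,0,-0.4,0.39,2,35,0,-0.4,0.39,2,35,0,-0.4,0.39,2,35,0,-0.4,0.39,2,35,0,-0.4]'; python3 -c "
from h import *
go([493.5,201.8,165],-np.pi+.0593)"
```

```text
time: 27.3
tool_pos: [507.5, -158.7, 161.3]
tcp_rot: [-3.138, -0.037, -3.123]
contact_force: [0.9, -0.4, 0.6]
grip_width: 56.0
time: 27.8
tool_pos: [488.7, 23.1, 159.4]
tcp_rot: [-3.141, -0.041, -3.087]
contact_force: [-0.1, -0.4, 0.2]
grip_width: 56.2
tool [488.7  23.1 159.4] die [ -17.8 -215.7] rpy [-3.141 -0.041 -3.087] F [-0.1 -0.4  0.2] w 56.2 t 27.8
turn deg -0.2887024959435247
shift tool [-14.2 178.1  -6.3]
```

```bash
python3 -m jog '[0.39,-2,35,0,0,0.39,-2,35,0,0,0.39,-2,35,0,0,0.39,-2,35,0,0,0.39,-2,30,0,0]'; python3 -m jog '[0.39,0,5,10,0,0.39,0,0,10,0,0.39,0,0,10,0,0.39,0,0,0,0]'; python3 -c "
from h import *
go([493.5,201.8,107],-np.pi+.0593)"
```

```text
time: 28.3
tool_pos: [486.4, 200.8, 157.3]
tcp_rot: [-3.141, -0.044, -3.087]
contact_force: [-0.4, -0.8, 0.3]
grip_width: 55.9
time: 28.7
tool_pos: [483.0, 207.3, 123.5]
tcp_rot: [-3.14, -0.047, -3.083]
contact_force: [-0.5, -0.3, -0.2]
grip_width: 56.2
tool [483.  207.3 123.5] die [-12.6 -31.5] rpy [-3.14  -0.047 -3.083] F [-0.5 -0.3 -0.2] w 56.2 t 28.7
turn deg -0.021433919851288938
shift tool [-10.9  -6.1  16. ]
```

```bash
python3 -m jog '[0.39,-5,-3,5,0,0.39,-5,-3,5,0,0.39,-1,0,5,0,0.39,0,0,0,0,0.39,0,0,0,0]'; python3 -c "
from h import *
p,d,c=snap('wrist','w14')
go([493.5,201.8,107],-np.pi+.0593)
o=get_obs()['tool_pos']
print(proj(c,[o[0],o[1],28]),proj(c,[493.5,201.8,28]))"
```

```text
time: 29.2
tool_pos: [495.6, 198.1, 106.4]
tcp_rot: [-3.14, -0.047, -3.088]
contact_force: [-0.9, 0.7, 0.6]
grip_width: 56.2
tool [495.5 198.2 106.5] die [ -0.6 -41.4] rpy [-3.14  -0.047 -3.088] F [-0.1 -0.3  0.4] w 56.0 t 29.25
turn deg -0.30414169356813414
shift tool [ 1.9  3.7 -0.5]
(np.float64(278.95406195836557), np.float64(233.1727493735098)) (np.float64(285.2073973195416), np.float64(230.20939199792792))
```

View pics/w14.png

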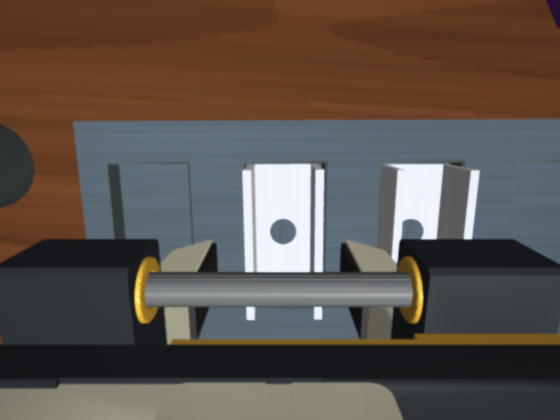

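```bash
python3 -c "
from h import *
go([494.3,201.2,67],-np.pi+.0593)"; python3 -m jog '[0.39,0,2,9,-0.3,0.39,0,1,10,0,0.39,0,0,9,0,0.39,0,0,5,0,0.39,0,0,0,0]';  python3 -m jog '[0.39,0,0,0,0]'; python3 -c "
from h import *
go([494.3,201.2,67],-np.pi+.0593)"
```

```text
tool [495.5 198.2 106.5] die [ -0.6 -41.4] rpy [-3.14  -0.047 -3.088] F [-0.1 -0.3  0.4] w 56.0 t 29.25
turn deg -0.30414169356813414
shift tool [-0.8  3.2 39.5]
time: 29.75
tool_pos: [493.1, 201.7, 70.6]
tcp_rot: [-3.14, -0.047, -3.081]
contact_force: [0.0, 0.3, 0.4]
grip_width: 56.2
time: 29.85
tool_pos: [493.0, 201.8, 70.3]
tcp_rot: [-3.14, -0.048, -3.081]
contact_force: [-0.6, 0.6, 0.4]
grip_width: 56.0
tool [493.  201.8  70.3] die [ -2.9 -37.6] rpy [-3.14  -0.048 -3.081] F [-0.6  0.6  0.4] w 56.0 t 29.85
turn deg 0.09018233973423222
shift tool [-1.4 -0.7  3.3]
```

```bash
python3 -m jog '[0.39,-1,-0.5,2.5,0,0.39,0,0,0,0,1,0,0,0,0,1,0,0,0,0,1,0,0,0,0]';  python3 -m jog '[1,0,0,0,0,1,0,0,0,0]'; python3 -c "
from h import *
go([494.3,201.2,67],-np.pi+.0593)"
```

```text
time: 30.35
tool_pos: [494.7, 201.4, 68.4]
tcp_rot: [-3.14, -0.046, -3.081]
contact_force: [-0.4, 0.0, -1.7]
grip_width: 39.6
time: 30.55
tool_pos: [494.6, 201.3, 68.4]
tcp_rot: [-3.14, -0.046, -3.081]
contact_force: [0.5, 0.2, -1.6]
grip_width: 39.6
tool [494.6 201.3  68.4] die [ -1.4 -38.1] rpy [-3.14  -0.046 -3.081] F [ 0.5  0.2 -1.6] w 39.6 t 30.55
turn deg 0.08113283532728695
shift tool [ 0.2 -0.1  1.4]
```

```bash
python3 -m jog '[1,0,0,-3,0,1,0,0,-5,0,1,0,0,-7,0,1,0,0,-10,0,1,0,0,-12,0]'; python3 -m jog '[1,0,0,-14,0,1,0,0,-14,0,1,0,0,-14,0,1,0,0,-10,0,1,0,0,0,0]'; python3 -c "
from h import *
snap('top','t15');snap('wrist','w15')
go([516.5,-238,170],-np.pi-.01)"; python3 tray.py t15
```

```text
time: 31.05
tool_pos: [495.5, 201.3, 106.9]
tcp_rot: [-3.14, -0.049, -3.081]
contact_force: [0.0, 0.2, -1.2]
grip_width: 40.1
time: 31.55
tool_pos: [499.7, 201.9, 167.4]
tcp_rot: [-3.141, -0.042, -3.081]
contact_force: [1.2, 0.7, -1.8]
grip_width: 39.6
tool [498.9 201.8 165.8] die [  2.9 -38. ] rpy [-3.141 -0.044 -3.081] F [ 0.3 -1.2 -0.3] w 39.5 t 31.65
turn deg 4.0564893968435705
shift tool [   9.3 -440.    -3.4]
[[331, 166, 119, 92, 1188], [414, 195, 4, 35, 85], [430, 195, 5, 35, 96]]
rect ((516.4542236328125, -237.79843139648438), (270.8328857421875, 210.44168090820312), 89.3583984375)
[ 410.8  621.7 -372.1 -102.2]
floor z 5.878294156915745
```

View pics/w15.png

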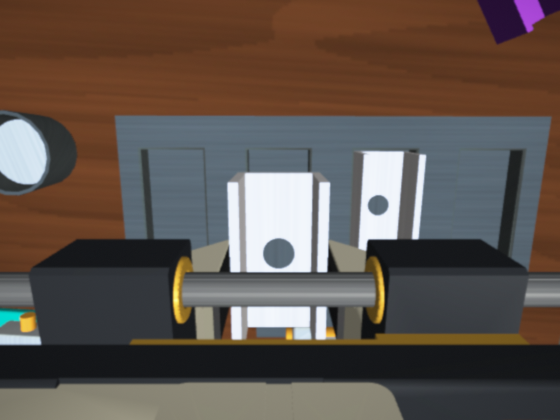

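```bash
python3 -m jog '[1,-1,-15,-1,0.5,1,-1,-25,-1,0.5,1,-1,-30,-1,0.5,1,-1,-30,-1,0.5,1,-1,-30,-1,0.5]'; python3 -m jog '[1,-1,-30,-1,0.5,1,-1,-30,-1,0.5,1,-1,-30,-1,0.5,1,-1,-30,-1,0,1,-1,-30,-1,0]'; python3 -m jog '[1,-1,-27,-1,0,1,-1,-27,-1,0,1,-1,-27,-1,0,1,-1,-27,-1,0,1,0,0,0,0]'; python3 -c "
from h import *
go([516.5,-238,110],-np.pi-.01)"
```

```text
time: 32.15
tool_pos: [507.2, 67.4, 167.2]
tcp_rot: [-3.137, -0.052, -3.121]
contact_force: [1.0, -0.7, -0.4]
grip_width: 39.9
time: 32.65
tool_pos: [509.1, -93.5, 169.2]
tcp_rot: [-3.136, -0.06, 3.131]
contact_force: [0.1, 0.8, -0.8]
grip_width: 39.8
time: 33.15
tool_pos: [506.8, -213.9, 169.6]
tcp_rot: [-3.137, -0.068, 3.123]
contact_force: [0.6, 0.0, -1.6]
grip_width: 39.7
tool [ 506.8 -213.9  169.6] die [ -13.8 -453.4] rpy [-3.137 -0.068  3.123] F [ 0.6  0.  -1.6] w 39.7 t 33.15
turn deg 359.48186979297367
shift tool [-14.2 -23.6  58.9]
```

```bash
python3 -m jog '[1,-5,-10,12,0,1,-5,-9,12,0,1,-2,-2,12,0,1,0,0,12,0,1,0,0,0,0]'; python3 -m jog '[1,0,0,0,0]';python3 -c "
from h import *
go([516.5,-238,52],-np.pi-.01)"
```

```text
time: 33.65
tool_pos: [513.3, -235.8, 113.5]
tcp_rot: [-3.141, -0.074, 3.122]
contact_force: [-0.2, 0.5, -0.9]
grip_width: 39.8
time: 33.75
tool_pos: [513.2, -235.2, 113.0]
tcp_rot: [-3.142, -0.075, 3.123]
contact_force: [0.4, 0.3, -0.3]
grip_width: 39.5
tool [ 513.2 -235.2  113. ] die [  -8.7 -475. ] rpy [-3.142 -0.075  3.123] F [ 0.4  0.3 -0.3] w 39.5 t 33.75
turn deg 359.49714912738955
shift tool [-8.  -2.7 60.5]
```

```bash
python3 -m jog '[1,-2,-1,12,0,1,-2,-1,12,0,1,-2,-1,12,0,1,-1,0,12,0,1,0,0,4,0]'; python3 -m jog '[1,0,0,0,0]';python3 -c "
from h import *
go([516.5,-238,50],-np.pi-.01)"
```

```text
time: 34.25
tool_pos: [517.3, -237.7, 57.4]
tcp_rot: [-3.14, -0.073, 3.125]
contact_force: [0.1, -0.2, -1.8]
grip_width: 39.7
time: 34.35
tool_pos: [516.9, -237.4, 56.3]
tcp_rot: [-3.141, -0.075, 3.125]
contact_force: [-0.0, 0.1, -0.9]
grip_width: 39.5
tool [ 516.9 -237.4   56.3] die [  -5.2 -477.5] rpy [-3.141 -0.075  3.125] F [-0.   0.1 -0.9] w 39.5 t 34.35
turn deg 359.59882756518925
shift tool [-0.1 -0.6  6.3]
```

```bash
python3 -m jog '[1,0,0,3,0,1,0,0,3,0,1,0,0,1,0]'; python3 -c "
from h import *
go([516.5,-238,50],-np.pi-.01)"
```

```text
time: 34.65
tool_pos: [516.6, -237.7, 50.0]
tcp_rot: [-3.141, -0.074, 3.125]
contact_force: [-4.1, 2.5, 7.5]
grip_width: 39.8
tool [ 516.6 -237.7   50. ] die [  -5.4 -477.7] rpy [-3.141 -0.074  3.125] F [-4.1  2.5  7.5] w 39.8 t 34.65
turn deg 359.59587005325096
shift tool [ 0.1 -0.3  0. ]
```

```bash
python3 -m jog '[0.4,0,0,0,0,0.4,0,0,0,0,0.4,0,0,0,0,0.4,0,0,-5,0,0.4,0,0,-10,0]';python3 -m jog '[0.4,0,0,-12,0,0.4,0,0,-12,0,0.4,0,0,-12,0,0.4,0,0,-12,0,0.39,0,0,-12,0]'; python3 -m jog '[0.39,0,0,-12,0,0.39,0,0,-12,0,0.39,0,0,-12,0,0.39,0,0,-12,0,0.39,0,0,-12,0]';python3 -m jog '[0.39,0,0,0,0]';python3 -c "
from h import *
snap('wrist','w16')
go([490,276,250],-np.pi+.0593)"
```

```text
time: 35.15
tool_pos: [517.9, -237.8, 65.9]
tcp_rot: [-3.14, -0.073, 3.124]
contact_force: [-0.7, -0.6, 0.8]
grip_width: 55.1
time: 35.65
tool_pos: [523.2, -238.1, 132.6]
tcp_rot: [-3.139, -0.07, 3.124]
contact_force: [0.5, 0.8, 0.8]
grip_width: 56.1
time: 36.15
tool_pos: [527.7, -237.9, 198.8]
tcp_rot: [-3.138, -0.069, 3.124]
contact_force: [-0.4, 1.0, 0.5]
grip_width: 56.0
time: 36.25
tool_pos: [528.6, -238.3, 201.0]
tcp_rot: [-3.136, -0.066, 3.124]
contact_force: [-0.0, 0.1, -0.1]
grip_width: 56.0
tool [ 528.1 -238.1  200.1] die [   6.1 -478.8] rpy [-3.137 -0.067  3.124] F [-0.2 -1.  -0.7] w 56.3 t 36.3
turn deg 355.6144884178718
shift tool [ 50.3 513.1 -49. ]
```

View pics/w16.png

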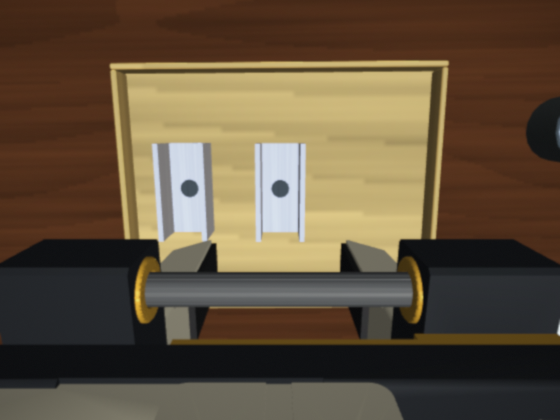

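```bash
python3 -m jog '[0.39,1,10,-2,-0.4,0.39,1,15,0,-0.4,0.39,1,15,0,-0.4,0.39,1,15,0,-0.4,0.39,1,15,0,-0.4]'; python3 -m jog '[0.39,1,15,0,-0.4,0.39,1,15,0,-0.4,0.39,1,15,0,-0.4,0.39,1,15,0,-0.4,0.39,1,15,0,-0.4]';  python3 -c "
from h import *
go([490,276,200],-np.pi+.0593)"; python3 -m jog '[0.39,0,0,-15,0,0.39,0,0,-25,0,0.39,0,0,-30,0,0.39,0,0,-30,0,0.39,0,0,0,0]';python3 -c "
from h import *
go([490,276,200],-np.pi+.0593)"
```

```text
time: 36.8
tool_pos: [521.5, -162.4, 200.0]
tcp_rot: [3.141, -0.072, -3.122]
contact_force: [-0.1, -0.3, 0.4]
grip_width: 56.1
time: 37.3
tool_pos: [512.9, -79.6, 200.5]
tcp_rot: [3.138, -0.072, -3.082]
contact_force: [0.0, 0.4, -0.5]
grip_width: 55.7
tool [512.9 -79.6 200.5] die [ 2.000e-01 -3.197e+02] rpy [ 3.138 -0.072 -3.082] F [ 0.   0.4 -0.5] w 55.7 t 37.3
turn deg -0.00015091827054496032
shift tool [  1.7 356.3   2.1]
time: 37.8
tool_pos: [519.0, -73.2, 303.1]
tcp_rot: [3.136, -0.075, -3.077]
contact_force: [-0.3, -0.4, 0.9]
grip_width: 56.3
tool [519.  -73.2 303.1] die [   6.7 -313.7] rpy [ 3.136 -0.075 -3.077] F [-0.3 -0.4  0.9] w 56.3 t 37.8
turn deg 0.3120175338241878
shift tool [ -1.4 349.8 105.3]
```

Now a fast descent, to see whether it takes out the tilt.

```bash
python3 -m jog '[0.39,0,0,40,0,0.39,0,0,40,0,0.39,0,0,20,0,0.39,0,0,0,0,0.39,0,0,0,0]';python3 -c "
from h import *
go([490,276,200],-np.pi+.0593)"; python3 -m jog '[0.39,0,0,-10,0,0.39,0,0,-10,0,0.39,0,0,-10,0,0.39,0,0,-10,0,0.39,0,0,-10,0]';python3 -c "
from h import *
go([490,276,200],-np.pi+.0593)"
```

```text
time: 38.3
tool_pos: [511.4, -70.6, 200.9]
tcp_rot: [3.137, -0.071, -3.075]
contact_force: [0.2, 0.2, -0.2]
grip_width: 55.7
tool [511.4 -70.6 200.9] die [  -0.7 -310.6] rpy [ 3.137 -0.071 -3.075] F [ 0.2  0.2 -0.2] w 55.7 t 38.3
turn deg 0.3934286634669062
shift tool [ -1.6 347.2   2.4]
time: 38.8
tool_pos: [516.7, -70.6, 258.6]
tcp_rot: [3.139, -0.065, -3.075]
contact_force: [-0.0, 0.3, 0.6]
grip_width: 56.1
tool [516.7 -70.6 258.6] die [   4.6 -310.9] rpy [ 3.139 -0.065 -3.075] F [-0.   0.3  0.6] w 56.1 t 38.8
turn deg 0.39975357216226215
shift tool [-1.000e-01  3.474e+02  5.960e+01]
```

```bash
python3 -m jog '[0.39,10,0,0,0,0.39,10,0,0,0,0.39,10,0,0,0,0.39,10,0,0,0,0.39,0,0,0,0]'; python3 -m jog '[0.39,-10,0,0,0,0.39,-10,0,0,0,0.39,-10,0,0,0,0.39,-10,0,0,0,0.39,0,0,0,0]';python3 -m jog '[0.39,0,0,0,0,0.39,0,0,0,0,0.39,0,0,0,0,0.39,0,0,0,0,0.39,0,0,0,0]'; python3 -m jog '[0.39,-30,0,0,0,0.39,-30,0,0,0,0.39,0,0,0,0,0.39,0,0,0,0]'; python3 -m jog '[0.39,30,0,0,0,0.39,30,0,0,0,0.39,0,0,0,0,0.39,0,0,0,0]'
```

```text
time: 39.3
tool_pos: [472.9, -73.5, 263.0]
tcp_rot: [3.14, -0.063, -3.076]
contact_force: [0.1, -0.1, -0.7]
grip_width: 56.4
time: 39.8
tool_pos: [517.3, -70.7, 259.4]
tcp_rot: [3.14, -0.063, -3.076]
contact_force: [-0.0, 0.1, -0.4]
grip_width: 56.0
time: 40.3
tool_pos: [517.0, -70.5, 258.8]
tcp_rot: [3.139, -0.065, -3.075]
contact_force: [-0.6, 0.4, 0.2]
grip_width: 56.0
time: 40.7
tool_pos: [577.4, -66.6, 255.5]
tcp_rot: [3.14, -0.065, -3.076]
contact_force: [-0.2, 0.2, -0.2]
grip_width: 56.1
time: 41.1
tool_pos: [513.1, -70.5, 259.1]
tcp_rot: [3.139, -0.066, -3.076]
contact_force: [0.4, 0.2, -0.3]
grip_width: 55.8
```

```bash
python3 -m jog '[0.39,0,15,0,0,0.39,0,18,0,0,0.39,0,18,0,0,0.39,0,18,0,0,0.39,0,18,0,0]';python3 -m jog '[0.39,0,18,0,0,0.39,0,18,0,0,0.39,0,18,0,0,0.39,0,18,0,0,0.39,0,18,0,0]';python3 -m jog '[0.39,0,18,0,0,0.39,0,18,0,0,0.39,0,18,0,0,0.39,0,18,0,0,0.39,0,18,0,0]';python3 -c "
from h import *
go([490,277,200],-np.pi+.0593)"
```

```text
time: 41.6
tool_pos: [509.2, 21.1, 259.7]
tcp_rot: [3.139, -0.064, -3.08]
contact_force: [-0.1, -0.7, 0.4]
grip_width: 56.1
time: 42.1
tool_pos: [504.3, 120.8, 259.7]
tcp_rot: [3.137, -0.063, -3.077]
contact_force: [0.0, 0.4, 1.2]
grip_width: 56.1
time: 42.6
tool_pos: [497.8, 221.0, 259.7]
tcp_rot: [3.135, -0.062, -3.074]
contact_force: [0.9, -0.0, 0.1]
grip_width: 55.9
tool [497.8 221.  259.7] die [  3.  -18.7] rpy [ 3.135 -0.062 -3.074] F [ 0.9 -0.   0.1] w 55.9 t 42.6
turn deg 0.4923848214595738
shift tool [ 0.3 56.  60.2]
```

Sideways moves at 18 mm per row add no tilt. I continue above the third bracket.

```bash
python3 -m jog '[0.39,0,18,5,0.5,0.39,0,18,5,0,0.39,0,13,10,0,0.39,0,0,16,0,0.39,0,0,16,0]';python3 -m jog '[0.39,0,0,16,0,0.39,0,0,16,0,0.39,0,0,16,0,0.39,0,0,16,0,0.39,0,0,16,0]';python3 -m jog '[0.39,0,0,0,0,0.39,0,0,0,0]';python3 -c "
from h import *
p,d,c=snap('wrist','w17')
go([490,277,107],-np.pi+.0593)
o=get_obs()['tool_pos']
print(proj(c,[o[0],o[1],28]),proj(c,[490,277,28]))"
```

```text
time: 43.1
tool_pos: [490.7, 281.0, 207.2]
tcp_rot: [3.132, -0.058, -3.076]
contact_force: [0.2, -0.0, -0.6]
grip_width: 56.3
time: 43.6
tool_pos: [483.9, 285.6, 121.0]
tcp_rot: [3.132, -0.06, -3.074]
contact_force: [0.1, -0.1, -0.1]
grip_width: 56.0
time: 43.8
tool_pos: [482.1, 286.2, 118.2]
tcp_rot: [3.133, -0.065, -3.074]
contact_force: [0.0, 0.3, -0.6]
grip_width: 56.3
tool [482.  286.2 118.2] die [-8.9 47.3] rpy [ 3.133 -0.065 -3.074] F [ 0.4 -1.3  1.1] w 56.2 t 43.85
turn deg 0.5036158458040805
shift tool [-8.  -9.8 10.7]
(np.float64(277.3408433629108), np.float64(230.57558513201468)) (np.float64(262.0903585943293), np.float64(241.78175809331583))
```

View pics/w17.png

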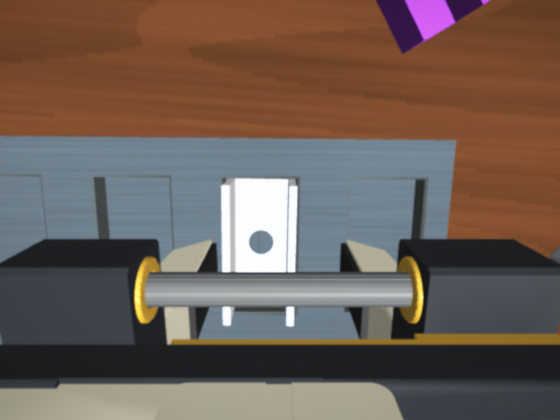

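```bash
python3 -m jog '[0.39,-4,-5,4,0.5,0.39,-3,-4,4,0,0.39,0,-1,0,0,0.39,0,0,0,0]';python3 -c "
from h import *
go([490,276.4,67],-np.pi+.0593)"
```

```text
time: 44.25
tool_pos: [491.1, 276.3, 111.1]
tcp_rot: [3.133, -0.061, -3.083]
contact_force: [0.0, -0.5, -0.3]
grip_width: 56.2
tool [491.1 276.3 111.1] die [-0.4 36.9] rpy [ 3.133 -0.061 -3.083] F [ 0.  -0.5 -0.3] w 56.2 t 44.25
turn deg -0.0570229128997018
shift tool [-1.6 -0.3 44.1]
```

```bash
python3 -m jog '[0.39,-1,0,12,0,0.39,-1,0,12,0,0.39,0,0,10,0,0.39,0,0,4,0,0.39,0,0,0,0]';python3 -m jog '[0.39,0,0,0,0]';python3 -c "
from h import *
go([490,276.4,68],-np.pi+.0593)"
```

```text
time: 44.75
tool_pos: [490.4, 276.4, 69.2]
tcp_rot: [3.133, -0.062, -3.084]
contact_force: [0.1, -0.5, 0.9]
grip_width: 56.1
time: 44.85
tool_pos: [490.2, 276.5, 68.9]
tcp_rot: [3.133, -0.063, -3.084]
contact_force: [-0.3, 0.2, 0.2]
grip_width: 56.0
tool [490.2 276.5  68.9] die [-1.3 37.1] rpy [ 3.133 -0.063 -3.084] F [-0.3  0.2  0.2] w 56.0 t 44.85
turn deg -0.07186484819239591
shift tool [ 0.2 -0.1  1. ]
```

```bash
python3 -m jog '[0.39,0,0,1,0,1,0,0,0,0,1,0,0,0,0,1,0,0,0,0,1,0,0,0,0]';python3 -m jog '[1,0,0,0,0,1,0,0,0,0]'; python3 -m jog '[1,0,0,-3,0,1,0,0,-5,0,1,0,0,-7,0,1,0,0,-10,0,1,0,0,-12,0]'; python3 -m jog '[1,0,0,-12,0,1,0,0,-12,0,1,0,0,-12,0,1,0,0,-12,0,1,0,0,0,0]'; python3 -c "
from h import *
snap('top','t18');snap('wrist','w18')
go([516.5,-158,180],-np.pi-.01)"; python3 tray.py t18
```

```text
time: 45.35
tool_pos: [490.8, 276.8, 68.9]
tcp_rot: [3.132, -0.06, -3.083]
contact_force: [0.9, 0.7, -0.8]
grip_width: 39.8
time: 45.55
tool_pos: [490.7, 276.8, 69.0]
tcp_rot: [3.132, -0.061, -3.083]
contact_force: [-0.1, -0.0, -0.9]
grip_width: 39.9
time: 46.05
tool_pos: [492.3, 276.3, 107.4]
tcp_rot: [3.133, -0.063, -3.083]
contact_force: [-0.5, -0.1, -1.7]
grip_width: 39.5
time: 46.55
tool_pos: [497.3, 276.6, 164.0]
tcp_rot: [3.131, -0.056, -3.083]
contact_force: [0.8, -0.5, -0.9]
grip_width: 39.5
tool [496.3 276.2 162.1] die [ 4.8 36.5] rpy [ 3.132 -0.059 -3.083] F [ 0.2 -0.2 -1.1] w 39.9 t 46.65
turn deg 3.909587563178992
shift tool [   6.2 -434.5  -21.7]
[[317, 170, 120, 92, 1090], [382, 198, 2, 35, 69], [401, 199, 4, 35, 67], [417, 199, 4, 35, 84]]
rect ((506.9117431640625, -206.7696990966797), (270.8714294433594, 210.98670959472656), 89.4579849243164)
[ 401.1  611.9 -340.8  -72.2]
floor z 8.578788984244007
```

View pics/w18.png

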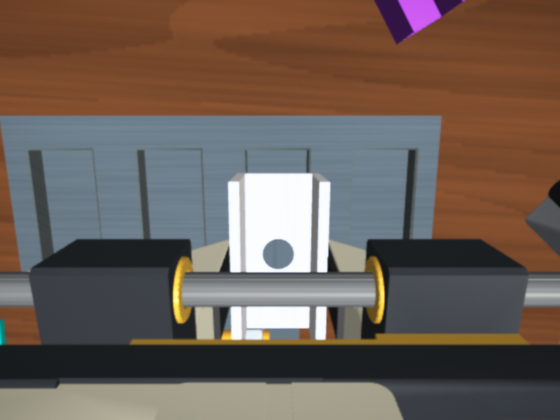

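View pics/t18.png

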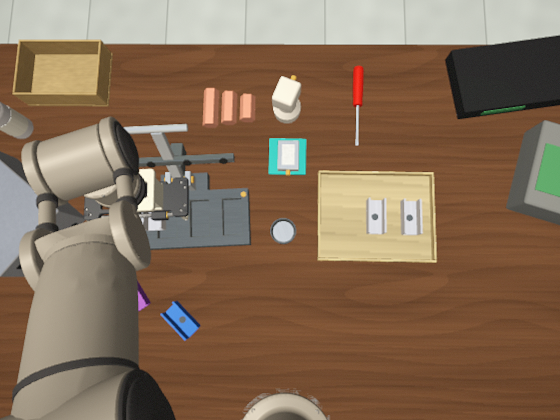

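The tray has been knocked about 31 mm in +y and 10 mm in -x; its two brackets moved with it. I measure the free slot.

```bash
python3 - <<'E'
from h import *
p,d,c=load('t18')
for q in [(375,216),(411,217)]: print(ray(c,*q,9).round(1))
for q in [(367,200),(367,232),(384,200),(384,232)]: print(q, ray(c,*q,41).round(1))
go([507,-126,180],-np.pi-.01)
E
```

```text
[ 506.2 -207.8    9. ]
[ 504.6 -292.1    9. ]
(367, 200) [ 538.6 -184.1   41. ]
(367, 232) [ 464.7 -182.8   41. ]
(384, 200) [ 538.9 -223.    41. ]
(384, 232) [ 465.1 -221.2   41. ]
tool [496.3 276.2 162.1] die [ 4.8 36.5] rpy [ 3.132 -0.059 -3.083] F [ 0.2 -0.2 -1.1] w 39.9 t 46.65
turn deg 3.909587563178992
shift tool [  13.8 -402.   -21. ]
```

```bash
python3 -m jog '[1,0.5,-12,-1,0.5,1,0.5,-18,-1,0.5,1,0.5,-18,-1,0.5,1,0.5,-18,-1,0.5,1,0.5,-18,-1,0.5]'; python3 -m jog '[1,0.5,-18,-1,0.5,1,0.5,-18,-1,0.5,1,0.5,-18,-1,0.4,1,0.5,-18,-1,0,1,0.5,-18,-1,0]'; python3 -m jog '[1,0.5,-18,-1,0,1,0.5,-18,-1,0,1,0.5,-18,-1,0,1,0.5,-18,-1,0,1,0.5,-18,-1,0]'; python3 -c "
from h import *
go([507,-128,180],-np.pi-.01)"
```

```text
time: 47.15
tool_pos: [495.1, 185.9, 163.8]
tcp_rot: [3.137, -0.066, -3.128]
contact_force: [-0.1, -0.3, -1.5]
grip_width: 39.7
time: 47.65
tool_pos: [489.2, 84.6, 166.6]
tcp_rot: [3.142, -0.072, 3.123]
contact_force: [-0.5, 0.3, -1.3]
grip_width: 39.7
time: 48.15
tool_pos: [480.2, -15.7, 170.0]
tcp_rot: [-3.141, -0.079, 3.116]
contact_force: [-0.2, -0.4, -0.2]
grip_width: 39.5
tool [480.2 -15.7 170. ] die [ -28.6 -254. ] rpy [-3.141 -0.079  3.116] F [-0.2 -0.4 -0.2] w 39.5 t 48.15
turn deg 359.112711736093
shift tool [ -28.8 -111.6  -12.2]
```

```bash
python3 -m jog '[1,-5,-18,0,-0.3,1,-5,-18,0,-0.3,1,-5,-18,0,-0.3,1,-5,-18,0,0,1,-5,-18,0,0]'; python3 -m jog '[1,-2,-12,0,0,1,0,0,0,0,1,0,0,0,0]'; python3 -c "
from h import *
snap('top','t19')
go([507,-128,110],-np.pi-.01)"; python3 tray.py t19
```

```text
time: 48.65
tool_pos: [497.8, -115.8, 166.2]
tcp_rot: [3.141, -0.086, 3.126]
contact_force: [0.2, -0.3, -1.4]
grip_width: 39.8
time: 48.95
tool_pos: [497.3, -132.1, 164.9]
tcp_rot: [3.14, -0.088, 3.12]
contact_force: [0.1, -0.8, -0.8]
grip_width: 39.4
tool [ 497.3 -131.9  164.9] die [ -18.4 -371. ] rpy [ 3.141 -0.088  3.12 ] F [ 0.1 -0.7 -1. ] w 39.6 t 49.0
turn deg 359.34789993704436
shift tool [-14.4   4.1  53.9]
[[410, 178, 27, 84, 333], [417, 205, 5, 29, 61]]
rect ((497.5235900878906, -312.01171875), (59.03326416015625, 193.75123596191406), 89.63642883300781)
[ 401.   587.6 -341.1 -285.1]
floor z 484.10510490248146
```

View pics/t19.png

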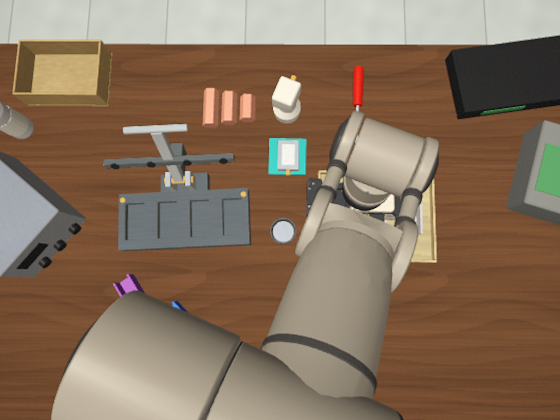

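```bash
python3 -m jog '[1,-5,1,12,0,1,-5,1,12,0,1,-4,1,12,0,1,-2,1,12,0,1,-1,0,0,0]'; python3 -m jog '[1,0,0,0,0]'; python3 -c "
from h import *
snap('wrist','w20')
go([507,-128,56],-np.pi-.01)"
```

```text
time: 49.5
tool_pos: [510.2, -124.9, 110.4]
tcp_rot: [3.139, -0.09, 3.124]
contact_force: [0.0, -0.7, -1.2]
grip_width: 39.5
time: 49.6
tool_pos: [510.3, -124.6, 109.7]
tcp_rot: [3.139, -0.091, 3.124]
contact_force: [0.8, -0.3, -0.9]
grip_width: 39.2
tool [ 510.1 -124.5  109.8] die [  -5.2 -364.4] rpy [ 3.139 -0.092  3.124] F [-0.1  0.1 -0.8] w 39.8 t 49.65
turn deg 359.5670374416065
shift tool [-1.9 -3.7 53.8]
```

View pics/w20.png

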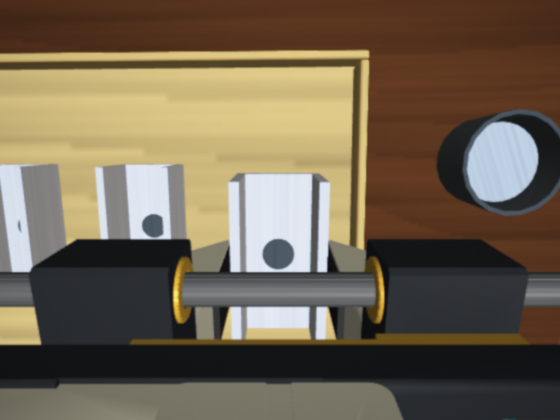

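```bash
python3 -m jog '[1,-1,-2,12,0,1,-1,-2,12,0,1,0,-1,12,0,1,0,0,12,0,1,0,0,0,0]'; python3 -m jog '[1,0,0,0,0]'; python3 -c "
from h import *
go([507,-129,52],-np.pi-.01)"
```

```text
time: 50.15
tool_pos: [507.7, -130.7, 58.6]
tcp_rot: [3.14, -0.09, 3.123]
contact_force: [-0.1, 1.1, -0.7]
grip_width: 39.5
time: 50.25
tool_pos: [507.7, -130.8, 58.3]
tcp_rot: [3.14, -0.09, 3.123]
contact_force: [-0.5, -0.3, -0.8]
grip_width: 39.9
tool [ 507.7 -130.8   58.3] die [  -8.  -370.5] rpy [ 3.14  -0.09   3.123] F [-0.5 -0.3 -0.8] w 39.9 t 50.25
turn deg 359.51115924400267
shift tool [0.1 1.8 6.3]
```

```bash
python3 -m jog '[1,0,1,3,0,1,0,0,3,0,1,0,0,1,0]'; python3 -c "
from h import *
go([507,-129,50],-np.pi-.01)"
```

```text
time: 50.55
tool_pos: [507.7, -130.1, 51.7]
tcp_rot: [3.14, -0.088, 3.123]
contact_force: [0.5, -0.9, -0.8]
grip_width: 39.9
tool [ 507.7 -130.1   51.7] die [  -7.9 -369.8] rpy [ 3.14  -0.088  3.123] F [ 0.5 -0.9 -0.8] w 39.9 t 50.55
turn deg 359.5010265204096
shift tool [0.6 1.1 1.8]
```

```bash
python3 -m jog '[1,0,0,2,0,1,0,0,1,0]'; python3 -c "
from h import *
go([507,-129,50],-np.pi-.01)"
```

```text
time: 50.75
tool_pos: [507.5, -130.3, 49.8]
tcp_rot: [3.141, -0.087, 3.123]
contact_force: [-4.8, 1.0, 10.3]
grip_width: 39.7
tool [ 507.5 -130.3   49.8] die [  -8.1 -370. ] rpy [ 3.141 -0.087  3.123] F [-4.8  1.  10.3] w 39.7 t 50.75
turn deg 359.51477471625344
shift tool [ 0.5  1.3 -0.1]
```

```bash
python3 -m jog '[0.44,0,0,-1,0,0.44,0,0,0,0,0.44,0,0,0,0,0.44,0,0,-5,0,0.44,0,0,-10,0]';python3 -m jog '[0.44,0,0,-12,0,0.44,0,0,-12,0,0.44,0,0,-12,0,0.44,0,0,-12,0,0.44,0,0,-12,0]'; python3 -m jog '[0.3,0,0,-12,0,0.3,0,0,-12,0,0.3,0,0,-12,0,0.3,0,0,-12,0,0.3,0,0,-12,0]';python3 -m jog '[0,0,0,-12,0,0,0,0,-12,0,0,0,0,-12,0,0,0,0,-12,0,0,0,0,-12,0]';python3 -m jog '[0,0,0,-12,0,0,0,0,-12,0,0,0,0,-12,0,0,0,0,-12,0,0,0,0,0,0]';python3 -c "
from h import *
snap('wrist','w21')
go([*d2w(145,-35),325],1.629)"
```

```text
time: 51.25
tool_pos: [508.7, -130.2, 66.1]
tcp_rot: [3.141, -0.088, 3.123]
contact_force: [0.6, -0.6, 0.2]
grip_width: 51.4
time: 51.75
tool_pos: [515.1, -130.5, 132.8]
tcp_rot: [-3.141, -0.085, 3.123]
contact_force: [-0.8, 0.1, -0.0]
grip_width: 51.0
time: 52.25
tool_pos: [521.1, -130.6, 201.5]
tcp_rot: [-3.139, -0.079, 3.123]
contact_force: [-0.5, -0.0, -0.1]
grip_width: 64.4
time: 52.75
tool_pos: [525.6, -130.0, 270.3]
tcp_rot: [-3.137, -0.073, 3.124]
contact_force: [0.2, 0.4, 0.7]
grip_width: 91.4
time: 53.25
tool_pos: [528.8, -129.3, 328.2]
tcp_rot: [-3.135, -0.065, 3.124]
contact_force: [0.4, 0.7, 0.6]
grip_width: 92.0
tool [ 528.5 -129.3  327.3] die [  12.9 -370.2] rpy [-3.135 -0.066  3.124] F [-0.5  0.1 -0.5] w 91.8 t 53.3
turn deg 85.64429551825691
shift tool [-105.8  344.3   -7. ]
```

View pics/w21.png

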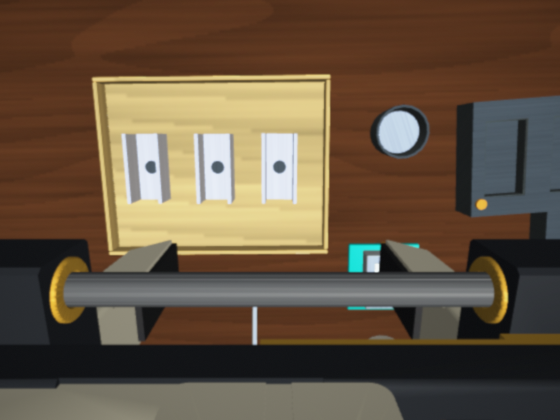

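All three brackets lie flat in the tray, with hubs at (151,167), (217,167) and (280,167). Next I turn the tool for the handle and go back to the clamp.

```bash
python3 -m jog '[0,0,0,0,6,0,0,0,0,6,0,0,0,0,6,0,0,0,0,6,0,0,0,0,6]';python3 -m jog '[0,0,0,0,6,0,0,0,0,6,0,0,0,0,6,0,0,0,0,6,0,0,0,0,6]';python3 -m jog '[0,0,0,0,6,0,0,0,0,6,0,0,0,0,6,0,0,0,0,6,0,0,0,0,0]';python3 -c "
from h import *
go([*d2w(143,-35),325],1.629)"
```

```text
time: 53.8
tool_pos: [526.5, -128.4, 325.6]
tcp_rot: [-3.101, -0.057, 2.58]
contact_force: [0.3, -0.5, 0.1]
grip_width: 91.4
time: 54.3
tool_pos: [524.3, -127.6, 322.9]
tcp_rot: [-3.073, -0.033, 2.035]
contact_force: [-0.3, 0.2, 0.2]
grip_width: 91.8
time: 54.8
tool_pos: [522.1, -126.7, 320.3]
tcp_rot: [-3.06, -0.003, 1.598]
contact_force: [-0.1, -0.0, 0.6]
grip_width: 91.6
tool [ 522.1 -126.7  320.3] die [   6.6 -367.3] rpy [-3.060e+00 -3.000e-03  1.598e+00] F [-0.1 -0.   0.6] w 91.6 t 54.8
turn deg -1.7967857551355364
shift tool [336.5 124.8 -13.9]
```

```bash
python3 -m jog '[0,17,6,-1,-0.5,0,17,6,-1,-0.5,0,17,6,-1,-0.5,0,17,6,-1,-0.3,0,17,6,-1,0]';python3 -m jog '[0,17,6,-1,0,0,17,6,-1,0,0,17,6,-1,0,0,17,6,-1,0,0,17,6,-1,0]';python3 -m jog '[0,17,6,-1,0,0,17,6,-1,0,0,17,6,-1,0,0,17,6,-1,0,0,17,6,-1,0]';python3 -c "
from h import *
go([*d2w(143,-35),325],1.629)"
```

```text
time: 55.3
tool_pos: [547.1, -39.5, 321.4]
tcp_rot: [-3.056, -0.008, 1.642]
contact_force: [-0.1, 0.3, 0.0]
grip_width: 91.9
time: 55.8
tool_pos: [570.2, 51.4, 322.8]
tcp_rot: [-3.052, -0.01, 1.658]
contact_force: [0.2, -0.4, -0.8]
grip_width: 91.9
time: 56.3
tool_pos: [592.4, 143.4, 324.6]
tcp_rot: [-3.049, -0.011, 1.67]
contact_force: [-0.4, -0.2, 0.3]
grip_width: 91.8
tool [592.4 143.4 324.6] die [  92.8 -101.8] rpy [-3.049 -0.011  1.67 ] F [-0.4 -0.2  0.3] w 91.8 t 56.3
turn deg 2.340370196404284
shift tool [64.7 52.6 -4.5]
```

```bash
python3 -m jog '[0,14,12,-1,0.6,0,14,12,-1,0.6,0,14,12,-1,0.6,0,12,10,0,0.5,0,0,0,0,0]';python3 -m jog '[0,0,0,0,0,0,0,0,0,0]';python3 -c "
from h import *
snap('wrist','w22')
go([*d2w(142,-35),258],1.629)"
```

```text
time: 56.8
tool_pos: [634.9, 208.8, 322.6]
tcp_rot: [-3.047, -0.008, 1.638]
contact_force: [-0.2, -0.2, 1.2]
grip_width: 91.5
time: 57.0
tool_pos: [634.5, 208.8, 322.0]
tcp_rot: [-3.046, -0.007, 1.64]
contact_force: [-0.0, 0.4, 0.2]
grip_width: 91.6
tool [634.4 208.6 322.2] die [138.6 -39.2] rpy [-3.046 -0.007  1.639] F [-0.3 -1.   1. ] w 91.8 t 57.05
turn deg 0.5858501593022963
shift tool [ 3.7  9.5 63.6]
```

View pics/w22.png

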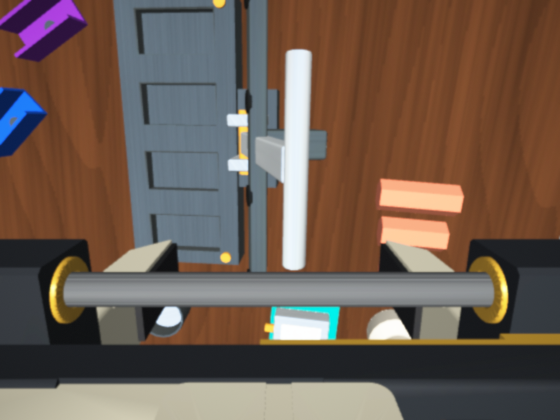

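```bash
python3 -m jog '[0,1,3,14,0.5,0,1,3,14,0,0,1,2,14,0,0.3,0,2,14,0,0.65,0,0,6,0]'; python3 -m jog '[0.65,0,0,0,0,0.65,0,0,0,0,0.65,0,0,0,0,0.65,0,0,0,0,0.65,0,0,0,0]'; python3 -c "
from h import *
snap('wrist','w23')
go([*d2w(142,-35),258],1.629)"
```

```text
time: 57.55
tool_pos: [638.0, 209.0, 261.5]
tcp_rot: [-3.051, -0.007, 1.628]
contact_force: [-0.5, -0.9, 0.4]
grip_width: 80.1
time: 58.05
tool_pos: [638.1, 207.8, 264.2]
tcp_rot: [-3.054, -0.007, 1.626]
contact_force: [-0.2, 0.1, -0.8]
grip_width: 40.4
tool [638.1 207.9 264.2] die [142.3 -40.1] rpy [-3.054 -0.007  1.627] F [0.6 0.4 0.6] w 36.3 t 58.1
turn deg -0.1390716236621764
shift tool [5.1 0.2 6.3]
```

View pics/w23.png

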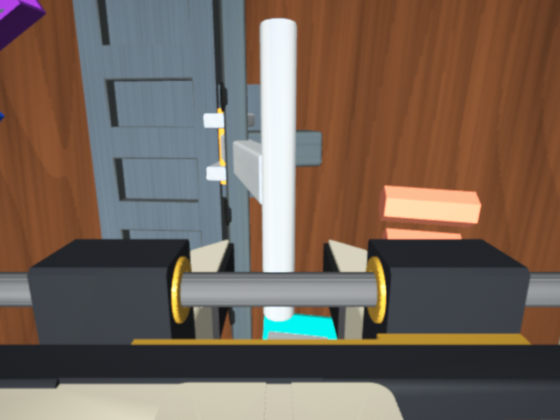

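The handle is caged between the fingers. I shift it in a little, lower, and swing.

```bash
python3 -m jog '[0.65,4,0,4,0,0.65,1,0,2,0,0.65,0,0,0,0]'; python3 -m jog '[0.65,0,-8,0,0,0.65,0,-8,0,0,0.65,0,-8,0,0,0.65,0,-8,0,0,0.65,0,-8,0,0]'; python3 -m jog '[0.65,0,-8,0,0,0.65,0,-8,0,0,0.65,0,-8,0,0,0.65,0,-8,0,0,0.65,0,-8,0,0]'; python3 -c "
from h import *
go([*d2w(56,-35),257],1.629)"
```

```text
time: 58.4
tool_pos: [637.3, 213.5, 258.0]
tcp_rot: [-3.055, -0.007, 1.627]
contact_force: [-0.4, -0.1, -0.1]
grip_width: 32.0
time: 58.9
tool_pos: [597.4, 211.3, 261.9]
tcp_rot: [-3.06, -0.007, 1.626]
contact_force: [2.8, -0.5, 1.5]
grip_width: 32.4
time: 59.4
tool_pos: [553.1, 208.7, 265.2]
tcp_rot: [-3.058, -0.007, 1.627]
contact_force: [1.6, 0.2, -1.8]
grip_width: 31.8
tool [553.1 208.7 265.2] die [ 57.5 -34.2] rpy [-3.058 -0.007  1.627] F [ 1.6  0.2 -1.8] w 31.8 t 59.4
turn deg -0.13440297908779947
shift tool [-0.8 -0.8  8.3]
```

```bash
python3 -m jog '[0.65,0,-10,4,0,0.65,0,-10,4,0,0.65,0,-10,4,0,0.65,0,-10,5,0,0.65,0,-10,5,0]'; python3 -m jog '[0.65,0,-10,6,0,0.65,0,-10,6,0,0.65,0,-8,6,0,0.65,0,-7,6,0,0.65,0,-5,6,0]'; python3 -c "
from h import *
go([*d2w(-44,-35),212],1.629)"
```

```text
time: 59.9
tool_pos: [497.2, 205.7, 247.5]
tcp_rot: [-3.058, -0.007, 1.627]
contact_force: [0.9, 0.3, -0.0]
grip_width: 32.5
time: 60.4
tool_pos: [448.7, 203.0, 219.7]
tcp_rot: [-3.054, -0.007, 1.627]
contact_force: [0.4, 0.2, 1.0]
grip_width: 32.2
tool [448.7 203.  219.7] die [-47.1 -33.8] rpy [-3.054 -0.007  1.627] F [0.4 0.2 1. ] w 32.2 t 60.4
turn deg -0.0981800611403607
shift tool [-1.3  3.8  7.4]
```

```bash
python3 -m jog '[0.65,0,-3,9,0,0.65,0,-4,9,0,0.65,0,-4,9,0,0.65,0,-4,9,0,0.65,0,-3,9,0]'; python3 -m jog '[0.65,0,-3,9,0,0.65,0,-3,9,0,0.65,0,-2,9,0,0.65,0,-2,9,0,0.65,0,-2,9,0]'; python3 -c "
from h import *
go([*d2w(-96,-35),117],1.629)"
```

```text
time: 60.9
tool_pos: [423.6, 201.9, 172.9]
tcp_rot: [-3.052, -0.007, 1.627]
contact_force: [-2.1, 0.5, 0.6]
grip_width: 32.1
time: 61.4
tool_pos: [406.0, 201.1, 124.8]
tcp_rot: [-3.051, -0.006, 1.627]
contact_force: [-0.1, 0.4, -0.2]
grip_width: 32.5
tool [406.  201.1 124.8] die [-89.9 -33.1] rpy [-3.051 -0.006  1.627] F [-0.1  0.4 -0.2] w 32.5 t 61.4
turn deg -0.09821310387424576
shift tool [-1.9 -5.4  8.3]
```

```bash
python3 -m jog '[0.65,0,-3,9,0,0.65,0,-2,9,0,0.65,0,-1,9,0,0.65,0,-1,8,0,0.65,0,0,5,0]'; python3 -m jog '[0.65,0,0,0,0,0.65,0,0,0,0,0.65,0,0,0,0,0.65,0,0,0,0,0.65,0,0,0,0]'; python3 -m jog '[0.65,0,0,0,0,0.65,0,0,0,0,0.65,0,0,0,0,0.65,0,0,0,0,0.65,0,0,0,0]'; python3 z.py w24;  python3 -c "
from h import *
go([*d2w(-100,-35),81],1.629)"
```

```text
time: 61.9
tool_pos: [394.7, 200.7, 81.9]
tcp_rot: [-3.052, -0.006, 1.627]
contact_force: [0.6, 0.3, -0.2]
grip_width: 32.0
time: 62.4
tool_pos: [395.4, 200.9, 81.9]
tcp_rot: [-3.053, -0.007, 1.627]
contact_force: [-0.4, 0.8, -0.2]
grip_width: 32.3
time: 62.9
tool_pos: [395.7, 200.9, 82.3]
tcp_rot: [-3.054, -0.007, 1.627]
contact_force: [-0.7, -0.4, 0.0]
grip_width: 32.0
62.95 handle top [[391.2, 284.5, 81.0], [391.7, 277.9, 81.7], [392.1, 271.3, 82.7], [392.6, 264.6, 83.4], [392.8, 257.6, 81.4], [393.4, 250.6, 82.8], [393.8, 243.4, 82.9], [394.1, 235.7, 81.7], [394.6, 228.0, 81.7]]
tool [395.7 201.   82.3] die [-100.1  -32.7] rpy [-3.054 -0.007  1.627] F [-0.5  0.7 -0.1] w 31.8 t 62.95
turn deg -0.10254338349387776
shift tool [-2.4  0.3  1.3]
```

View pics/w24.png

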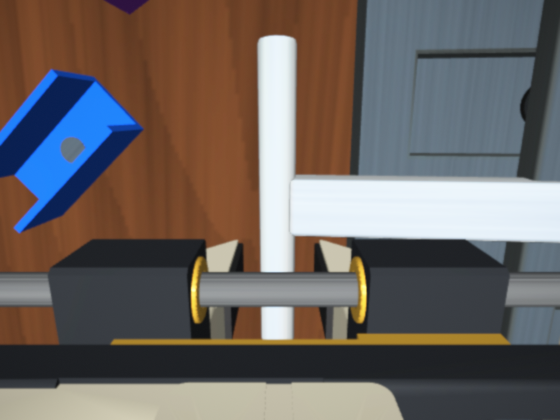

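```bash
python3 -m jog '[0.65,0,-1,-8,0,0.65,0,-1,-12,0,0.65,0,-1,-15,0,0.65,0,-2,-18,0,0.65,0,-2,-20,0]'; python3 -m jog '[0.65,0,-2,-20,0,0.65,0,-2,-20,0,0.65,0,-2,-20,0,0.65,0,-2,-20,0,0.65,0,0,0,0]'; python3 -m jog '[0.65,-25,0,-5,0,0.65,-25,0,-5,0,0.65,-25,0,-5,0,0.65,-25,0,-5,0,0.65,0,0,0,0]'; python3 -c "
from h import *
snap('scene','s25');snap('top','t25');p,d,c=load('t25');go([0,0,0])
P=cloud(d,c);z=P[...,2]"; python3 tray.py t25
```

```text
time: 63.45
tool_pos: [393.5, 199.9, 157.8]
tcp_rot: [-3.048, -0.006, 1.627]
contact_force: [0.2, -0.1, -0.5]
grip_width: 32.1
time: 63.95
tool_pos: [393.2, 199.5, 246.6]
tcp_rot: [-3.055, -0.007, 1.627]
contact_force: [0.3, 0.3, 0.0]
grip_width: 32.4
time: 64.45
tool_pos: [399.0, 96.8, 264.4]
tcp_rot: [-3.052, -0.007, 1.63]
contact_force: [-0.7, -0.5, -0.3]
grip_width: 31.8
tool [398.6  98.6 264. ] die [-103.3 -135. ] rpy [-3.051 -0.008  1.631] F [ 0.5  0.4 -0.5] w 31.9 t 64.55
shift tool [ -76.5 -378.5  298.7]
[[317, 170, 120, 92, 1071], [382, 198, 2, 35, 66], [401, 198, 4, 36, 72], [416, 199, 5, 35, 84]]
rect ((506.9632873535156, -206.87347412109375), (271.4997253417969, 210.93780517578125), 89.5624008178711)
[ 401.1  611.7 -340.9  -72.2]
floor z 8.678130459578936
```

View pics/s25.png

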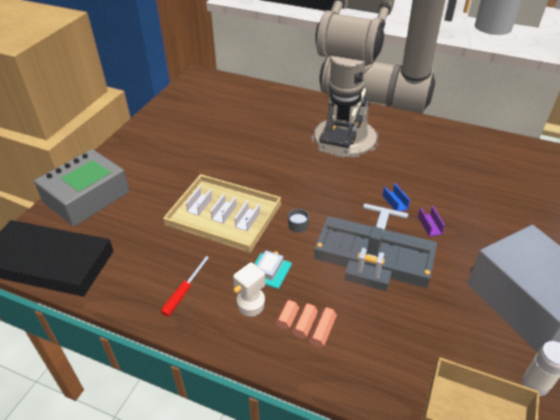

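View pics/t25.png

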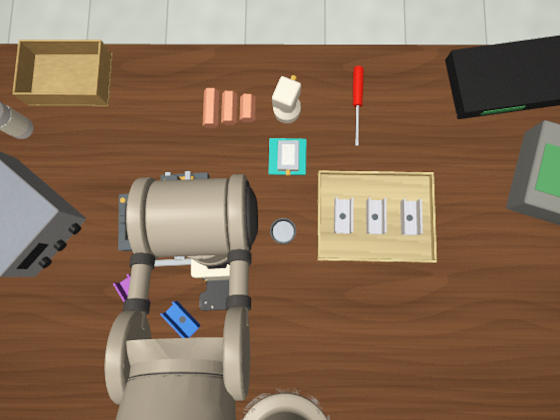

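```bash
python3 -c "
from h import *
p,d,c=load('t25')
for q in [(343,216),(375,216),(411,217)]: print((ray(c,*q,9)-[507,-206.9,0]).round(1))
from plant import close_job
print(close_job())"
```

```text
[-1.5 74.4  9. ]
[-0.8 -0.9  9. ]
[ -2.4 -85.2   9. ]
the job is handed in; nothing more can be done
None
```

The job is handed in, at about 65 s of the 210 s allowed. Three brackets were present, and all three are formed and in the tray.

**What I did**
- I swung the clamp fully down over the brackets and held it for more than 2 s, then swung it fully back to its stop.
- I lifted the three brackets out one at a time and set them down separately on the tray floor.
- I then swung the clamp fully down again over the empty die and moved the arm clear.

**Last checks**
- **Brackets:** they lie flat in the tray at about y = +74, -1 and -85 mm from its middle and within 3 mm in x, all inside the limits.
- **Clamp:** the handle top read about 82 mm, so its axis is at about 75 mm, which is fully down. I took this reading just before backing off; the scene picture taken afterwards still shows the clamp down.
- **Bystanders:** all of them, and the blue and purple look-alikes, look unmoved in the final pictures. I did not measure them.

**What went off plan**
- **Tray:** it was knocked about 31 mm in y and 10 mm in x with two brackets already in it. I measured it again before placing the third.
- **Tool tilt:** the tool drifted up to about 0.09 rad off vertical during long moves. I could not correct it directly, but it caused no visible problem.

The hand-in reports no verdict.

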